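Refit the regulator's access cover and lock its quarter-turn stud

ROBOT

A 6-joint arm with a two-finger parallel gripper is mounted at the origin on the work surface. World frame = base frame: x ahead of the robot, y to its left, z up, the work surface at z = 0. Lengths are in m, angles in degrees, forces in N, time in s.
With the tool pointing down it reaches from about 0.4 to 0.825 m from the base axis. Payload 7 kg.
Tool frame: the origin (TCP) lies at the very end of the fingers, on their centre line; the grasp point (between the pads) lies behind it (r.grasp_offset is the z of the grasp point in the tool frame, in m); z points along the fingers, y is the direction in which the jaws open and shut (so a half turn about z gives the same grasp; the last joint's range is limited). The gripper opens to 88 mm and grips with 3 to 60 N. Pads are 19 mm wide; open, the fingers measure 130 mm over their backs; the gripper's body (78 mm by 193 mm) begins 47 mm behind the grasp point.
Start: joints at [-57.462, 20.546, 0.682, 0, -70.136, -16.507], TCP at [0.186, -0.649, 0.227] pointing down, gripper open.
Joint ranges: [-176.03, 176.03], [-82.01, 121.73], [-58.28, 71.71], [-173.87, 95.51], [-174.79, -0.11], [-173.66, 173.66]. Speed limits (degrees/s): [136.94, 136.94, 172.46, 180, 180, 180].

INTERFACE

Orientations are given as [roll, pitch, yaw] about the fixed x, y, z axes, in that order (R = Rz(yaw) Ry(pitch) Rx(roll)).
In Python, from plant import r gives the robot as it stands. The module is installed in compiled form; this text tells all that it offers.
- The arm moves only by the tool servo_tool, never from a script. Its argument "targets" is a list of rows, each an object of numbers: "dx", "dy", "dz": the shift along the world's x, y, z in cm; "spin": the turn about the world's z in rad; "grip": the opening in per cent of the stroke, from 0 (shut) to 100 (fully open). A call has exactly 10 rows; each row is the pose to reach, as a shift and turn from the pose commanded when the call began; what a row does not reach only later rows make up. A row lasts 1/12 s, in which the tool goes at most 41.7 mm and 7.16 degrees, less where a joint would pass 70% of its speed; a pose out of reach is approached as far as the arm can. A call with a gripper value outside its range is refused whole. The fingers move at their own pace and stop on an object; "squeeze" is the grip in N (left out, the last holds). Time passes only in rows, so rows that repeat a pose let the fingers close, or fill a call up. It gives the time, the measured TCP pose, the force and the opening at its end, in the units of the state.
- r.get_state(): the state, without advancing time (a new reading comes with each control period).
- r.capture(name): name is "scene" or "top"; returns the picture (384x512x3 uint8, blue, green, red); there is no depth.
- r.get_calibration(name): a dict with "K" (3x3 intrinsics, pixels), "extrinsics" (4x4, takes a point from camera to world coordinates). Camera axes: x right, y down, z forward; pixel columns grow to the right and rows downward; lengths in m; the calibration is good to about 2 mm. A picture is of the moment at which its call begins. get_calibration takes no time and is no camera call.
- r.close_job(): hands the job in, once; it reports no verdict.
Trained networks look in the newest picture that a camera, given by its name, has taken for a name from the list of things; names that differ only in an ending like _2 or _b are one class to them, and where a whole thing is asked for, a point or a joint stands for the part that bears it (a point fixed in the world has none). Each returns a list of dicts, best first, with "p" (0 to 1); they miss things now and then, are a little off and sometimes report something else, mostly with a low value. They report only what shows in the picture. A call takes as long as a camera call. They do not tell look-alikes from the thing itself.
- r.cut_out(name, camera): "mask" (384x512 bool, what is visible of it) and "extent" ([left, top, right, bottom] in pixels, round what is visible of it).
The state is a dict: "time_s": time; "joints": joint angles; "qd": joint speeds; "joint_torque": joint torques, N m; "tcp_pos": TCP position; "eef_rot": TCP orientation; "contact_force": force on the tool from outside, world axes, zero at the start; "moment": the same for the moment, N m; "gripper_width": finger opening in m.
Only numpy, scipy, OpenCV 4.12 (cv2) and the standard library are available. Lean on these libraries where they do the work, as an engineer would, in place of code of your own. Each camera call takes 0.05 s, during which the arm holds its last target. There are 200 camera calls.

TASK

The repaired voltage regulator lies on its back, service opening up. Take its cover from the wooden stand, tuck the two tongues under the lip at the opening's far edge, let it down flush and let go; then take the black thumb stud, push it fully in, turn it a quarter turn clockwise so its pawl catches under the ledge, and let go. Leave the mug, tin and screwdriver where they are.

Things in the scene. Friction and masses are not known exactly. Their poses are not given: they have to be found in the camera images.
- case: Fixed grey steel box 200 x 240 x 100 mm (x, y, z); origin: centre of its underside, z up. Hollow, opening in its top: x -61..+58, y -78..+78 mm. Near and side edges are 10 mm deep, with ledges below that carry the cover; far edge is a thin lip. Seated cover is flush with the top: centre at x -4 (-9..+1), y 0 (+-3), z 95 mm, outer face up, tongues to +x.
- lip (a point): Middle of the lower edge of the lip at the opening's far edge (case x = +58, z = 97 mm; case's axes). The lip is 3 mm thick (z 97..100); under it is a pocket, closed at x = +71 and floored at z = 80 mm, for the cover's tongues, which go in slantwise, as cover and tongues together are longer than the opening.
- ledge (a point): Middle of the lower inner edge of the near ledge (case x = -45, z = 83 mm; case's axes). The near ledge (x -61..-45, z 83..90 mm) and the side ledges (|y| above 70, x -61..+50, z 85..90 mm) carry the cover. The locked pawl lies under the near ledge.
- stand: Fixed wooden stand, base 90 x 200 x 10 mm (x, y, z), origin centre of its underside. Two pairs of blocks at y = +-62 mm (22 mm wide, top at z = 50 mm) leave a slot 10.5 mm wide at x = 0, along y, in which the cover stands upright on its tongues.
- cover_center (a point): Centre of the grey plastic cover's plate: 10 mm thick (x), 150 wide (y), 104 high (z), about 0.25 kg. Axes: x out of the outer face, z to its top edge (52 mm away), y along the edges. In the stand z is up, x is the stand's x. Seated: x up, z to the case's -x. The stud sits at y +40, z +27 mm; the pawl is behind it inside (reaches 25 mm).
- tongues (a point): Midpoint between the tips of the two tongues that project 18 mm from the cover's bottom edge (70 mm from the plate's centre; cover's axes). Each is 30 mm wide, at y = +-45 mm, 4 mm thick, flush with the inner face (5 to 1 mm inward of the plate's middle plane).
- stud_head (a point): Middle of the stud's black thumb bar: 38 mm long (y), 12 thick (z), 26 high (x, out of the cover; +-13 about this point), 28 mm above the cover's outer face at rest. Below the bar a disc of 40 mm diameter, 4 mm thick (13..17 mm below this point), 11 mm off the cover. Bar and disc turn with the stud; the -y end shows where the pawl points.
- pawl_tip (a point): Near the end of the stud's steel pawl under the cover, 22 mm from the stud's axis, mid-thickness (5 mm thick, 10 wide). At rest its upper side is 1 mm off the inner face, level with the near ledge, so the stud turns past the ledge only if pushed in more than 6 mm. Let go when turned, the spring pulls it up against the ledge's underside.
- stud (a joint): Turn of the stud in rad: 0 = unlocked, pawl points to the cover's -y, bar parallel to the cover's top edge; grows clockwise seen from outside; 1.57 = locked, pawl points to the cover's top edge; stop at 1.62. It has slight friction and stays where left.
- stud_push (a joint): How far the stud is pushed in, m: 0 = out at rest, 0.010 = stop; spring of 5 N at rest rising to 10 N at the stop. Locked it springs back to about 0.006.
- mug_rim (a point): Centre of the mouth of a white mug, 76 mm across, 85 mm high; bystander, to be left alone.
- tin_mid (a point): Middle of a plain tin 72 mm across, 60 mm high; bystander, to be left alone.
- screwdriver_grip (a point): Grip of a screwdriver lying on the bench; bystander, to be left alone.
Mind the look-alikes: they are no part of the job. There is more than one size of the part that bears cover_center; the job needs the middle-sized.

How it is judged (in metres and radians):
On the way, in this order (a step that is already met when the one before it is completed fails the run):
1. the cover lies seated and flush in the opening, let go, its stud not yet turned (angle between cover_center's own x axis and vertical below 0.05 rad and z of cover_center in the frame of case between 0.092 and 0.0975 m and x of cover_center in the frame of case between -0.0115 and 0.0035 m and y of cover_center in the frame of case between -0.006 and 0.006 m and contact force between the fingers and cover below 0.3 N and value of joint stud below 0.6 rad), for 0.2 s.
2. the stud is pushed in more than 6.5 mm and being turned, the cover in its seat (value of joint stud_push above 0.0065 m and value of joint stud above 0.6 rad and z of cover_center in the frame of case between 0.091 and 0.0985 m), for 0.05 s.
At the end, for the whole second after the job is handed in: The cover lies flush in the opening, outer face up (level to 0.05 rad, height -3/+2.5 mm, centre at x -11.5..+3.5 mm, y within 6 mm); the stud is turned beyond 1.3 rad and sprung back to 4.5-8 mm of push, its pawl under the near ledge, at rest and let go (angle between cover_center's own x axis and vertical below 0.05 rad and z of cover_center in the frame of case between 0.092 and 0.0975 m and x of cover_center in the frame of case between -0.0115 and 0.0035 m and y of cover_center in the frame of case between -0.006 and 0.006 m and value of joint stud above 1.3 rad and value of joint stud_push between 0.0045 and 0.008 m and x of pawl_tip in the frame of case below -0.0455 m and z of pawl_tip in the frame of case below 0.082 m and velocity of joint stud between -0.1 and 0.1 rad/s); the robot touches nothing.
It fails at once if a bystander (mug, tin or screwdriver) is moved more than 30 mm (distance of any of mug_rim, tin_mid, screwdriver_grip from where it was at the start of the episode above 0.03 m).
It also fails if it takes over 69 s, if anything falls off the work surface, if the arm or the gripper's body presses on something with over 40 N, if the wrist force passes 120 N, or if a joint passes its speed limit or range.

## Working session

There is one attempt and no reset: what is moved stays moved. The work goes in short steps, Python scripts to look and compute and a tool call to move; the robot and the scene stay as the last step left them, time stands still between calls to the robot, and variables do not carry over. Pictures are saved under pics/ and viewed, about 8 in all and at most 12, crops included, and the job is handed in when it is done.

Besides the shell and the picture viewer there is one more tool, called after "Emit:" as a command line: name --argument value ..., lists and objects as JSON in quotes. servo_tool: Moves the arm, as the interface text tells. Its arguments: {"type":"object","properties":{"targets":{"type":"array"},"squeeze":{"type":"number"}},"required":["targets"]}

```bash
mkdir -p pics
python3 - <<'E'
from plant import r
import cv2,numpy as np
for n in ("scene","top"):
    im=r.capture(n); cv2.imwrite(f"pics/{n}0.png",im)
    c=r.get_calibration(n); print(n,np.round(c["K"],1).tolist(),np.round(c["extrinsics"],4).tolist())
    for t in ("case","stand","cover_center","stud_head","tongues","lip","ledge","mug_rim","tin_mid","screwdriver_grip"):
        try:
            for d in r.cut_out(t,n)[:4]: print(t,round(d["p"],2),np.round(d["extent"]).tolist(),int(d["mask"].sum()))
        except Exception as e: print(t,e)
s=r.get_state(); print(s, r.grasp_offset)
E
```

```text
scene [[369.9, 0.0, 258.8], [0.0, 369.9, 191.7], [0.0, 0.0, 1.0]] [[0.8137, 0.3384, -0.4727, 1.1814], [0.5812, -0.4936, 0.647, -0.8509], [-0.0144, -0.8012, -0.5983, 0.8983], [0.0, 0.0, 0.0, 1.0]]
case 0.73 [196.0, 189.0, 289.0, 271.0] 4734
cover_center 0.7 [314.0, 179.0, 343.0, 203.0] 421
cover_center 0.69 [205.0, 152.0, 261.0, 186.0] 1345
cover_center 0.68 [281.0, 151.0, 301.0, 191.0] 429
stud_head 0.4 [332.0, 184.0, 340.0, 194.0] 46
stud_head 0.34 [196.0, 190.0, 288.0, 274.0] 4813
tongues 0.96 [205.0, 150.0, 262.0, 188.0] 1301
tongues 0.92 [278.0, 148.0, 304.0, 190.0] 431
lip 0.78 [198.0, 189.0, 285.0, 273.0] 4697
ledge 0.57 [196.0, 191.0, 288.0, 274.0] 4741
mug_rim 0.77 [173.0, 280.0, 212.0, 321.0] 1207
tin_mid 0.96 [300.0, 221.0, 321.0, 248.0] 453
screwdriver_grip 0.61 [279.0, 146.0, 292.0, 160.0] 83
top [[356.7, 0.0, 252.0], [0.0, 356.7, 193.7], [0.0, 0.0, 1.0]] [[0.0142, -0.9826, 0.1854, 0.376], [-0.9998, -0.0167, -0.0118, 0.0325], [0.0147, -0.1852, -0.9826, 1.1068], [0.0, 0.0, 0.0, 1.0]]
case 0.58 [255.0, 146.0, 352.0, 237.0] 5959
stand 0.97 [152.0, 189.0, 219.0, 229.0] 1220
c
[... 645 characters left out ...]
49.0, 130.0, 261.0] 287
{'time_s': 1.1, 'joints': array([-5.74616694e+01,  2.05449871e+01,  6.83210105e-01,  3.90070331e-04,
       -7.01355665e+01, -1.65072290e+01]), 'qd': array([-0.05210876, -0.01375709,  0.0109711 ,  0.03822362,  0.096837  ,
       -0.02647954]), 'joint_torque': array([ 9.82728052e-04, -5.82400274e+01,  2.93305439e+01,  7.00258702e+00,
        1.24223795e-02, -2.06939796e-05]), 'tcp_pos': array([ 0.18639257, -0.64874665,  0.2265875 ]), 'eef_rot': array([-1.79997349e+02,  4.03042468e-04, -1.63968766e+02]), 'contact_force': array([ 0.15176146,  0.65247707, -0.80431891]), 'moment': array([ 0.04392933, -0.0233655 , -0.03592506]), 'gripper_width': 0.08755430154575082} -0.0188
```

View pics/scene0.png

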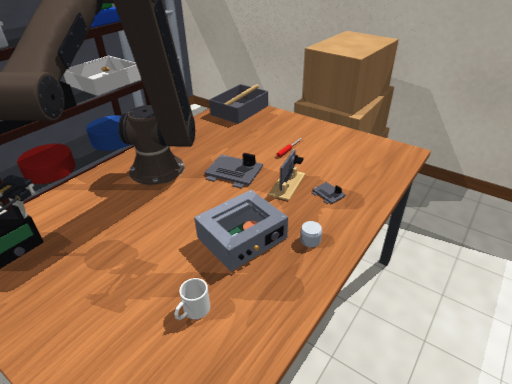

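View pics/top0.png

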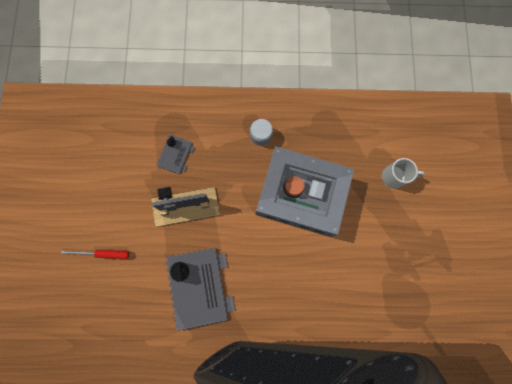

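The images show three covers. The large one is lying at top px (200,288), the small one at (175,153), and the middle-sized one stands upright in the wooden stand at (185,200), with its stud at the left end facing the far side. The one in the stand fits the description. I'll check this in an enlarged crop, together with the case to see which edge has the lip.

Run:
```python
import cv2,numpy as np
t=cv2.imread("pics/top0.png")
a=cv2.resize(t[135:250,250:360],None,fx=5,fy=5,interpolation=cv2.INTER_CUBIC)
b=cv2.resize(t[180:235,145:225],None,fx=3,fy=3,interpolation=cv2.INTER_CUBIC)
s=cv2.imread("pics/scene0.png");c=cv2.resize(s[140:210,265:345],None,fx=3,fy=3,interpolation=cv2.INTER_CUBIC)
o=np.zeros((575,795,3),np.uint8);o[:,:550]=a;o[:165,555:795]=b;o[180:390,555:795]=c
cv2.imwrite("pics/crop1.png",o)
```

```text
(no output)
```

View pics/crop1.png

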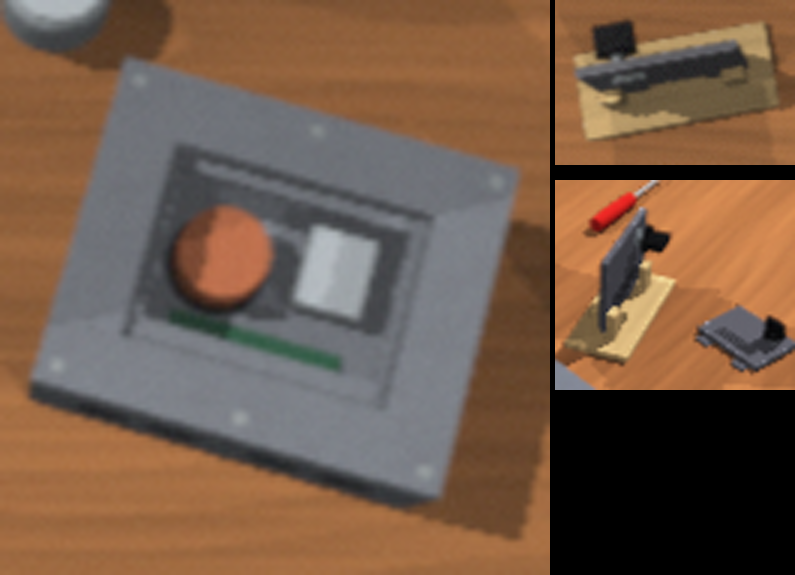

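```bash
cat > h.py <<'E'
from plant import r
import numpy as np, cv2
def ray(px,z,cam="top"):
    c=r.get_calibration(cam);K=np.array(c["K"]);E=np.array(c["extrinsics"]);px=np.atleast_2d(px)
    d=(E[:3,:3]@np.linalg.inv(K)@np.c_[px,np.ones(len(px))].T).T
    return E[:3,3]+d*((z-E[2,3])/d[:,2])[:,None]
def proj(P,cam="top"):
    c=r.get_calibration(cam);K=np.array(c["K"]);E=np.array(c["extrinsics"])
    q=(np.atleast_2d(P)-E[:3,3])@E[:3,:3]@K.T
    return q[:,:2]/q[:,2:]
def fit(loc,w):
    loc=np.array(loc,float);w=np.array(w)[:,:2];a=loc.mean(0);b=w.mean(0);A=loc-a;B=w-b
    th=np.arctan2((A[:,0]*B[:,1]-A[:,1]*B[:,0]).sum(),(A*B).sum());R=np.array([[np.cos(th),-np.sin(th)],[np.sin(th),np.cos(th)]])
    t=b-R@a; return t,th,np.abs(loc@R.T+t-w).max()
E
python3 - <<'E'
from h import *
f=lambda L,s,o:(np.array(L)+.5)/s-.5+np.array(o)
c=ray(f([(127,58),(520,170),(440,497),(30,382)],5,(250,135)),.1)
t,th,e=fit([(.1,.12),(.1,-.12),(-.1,-.12),(-.1,.12)],c);print("case",t,np.degrees(th),e)
c=ray(f([(178,143),(435,214),(383,410),(128,333)],5,(250,135)),.1)
t,th,e=fit([(.058,.078),(.058,-.078),(-.061,-.078),(-.061,.078)],c);print("case by opening",t,np.degrees(th),e)
c=ray(f([(573,57),(765,23),(777,105),(585,138)],3,(145-185,180)),.01)
t,th,e=fit([(.045,.1),(.045,-.1),(-.045,-.1),(-.045,.1)],c);print("stand",t,np.degrees(th),e)
c=ray(f([(577,73),(745,46)],3,(145-185,180)),.132);print("cover top",c,np.linalg.norm(c[0]-c[1]))
c=ray(f([(593,25),(635,20)],3,(145-185,180)),.113);print("bar far",c,np.linalg.norm(c[0]-c[1]))
# scene cross-check of case masks
R=np.array([[np.cos(th),-np.sin(th)],[np.sin(th),np.cos(th)]])
P=np.r_[t+R@[.028,.04],.107];print("stud est",P,proj(P),proj(P,"scene"))
for cam in("top","scene"):
    d=r.cut_out("stud_head",cam)
    for x in d: print(cam,x["p"],x["extent"])
E
```

```text
case [ 0.58128023 -0.13363765] -15.373233997976719 0.0011287393527875111
case by opening [ 0.58259468 -0.13504159] -15.424913716455075 0.0027561525018050745
stand [0.5390061  0.22706022] 11.025690142287354 0.002329495699169515
cover top [[0.52625097 0.29582731 0.132     ]
 [0.55405245 0.14277575 0.132     ]] 0.1555561022293429
bar far [[0.57525863 0.28893656 0.113     ]
 [0.58076035 0.24968122 0.113     ]] 0.039639010066483245
stud est [0.5588393  0.27167686 0.107     ] [[163.57877223 194.18695131]] [[297.72607625 159.30942519]]
top 0.69 [161.4, 187.8, 178.6, 208.7]
top 0.59 [170.0, 262.4, 191.1, 281.5]
top 0.45 [168.4, 138.0, 174.4, 148.3]
scene 0.4 [332.4, 183.6, 339.8, 193.9]
scene 0.34 [195.9, 190.0, 288.1, 274.3]
```

Seen from the top camera, the crop shows the wide ledge on the case's near (lower) edge and the shadowed lip on the far edge. That puts the case's +x away from the robot, at a yaw of about -15.4°. The stand cover measures about 0.155 m wide, so it is the middle-sized one. Its stud faces away from the robot. I'm moving to the stud bar now and will grip it by its ends, so that the cover can hinge in the fingers.

Emit:
servo_tool --targets '[{"dx": 2,"dy": 3.6,"grip": 100},{"dx": 4,"dy": 7.2,"grip": 100},{"dx": 6,"dy": 10.8,"grip": 100},{"dx": 8,"dy": 14.4,"grip": 100},{"dx": 10,"dy": 18,"grip": 100},{"dx": 12,"dy": 21.6,"grip": 100},{"dx": 14,"dy": 25.2,"grip": 100},{"dx": 16,"dy": 28.8,"grip": 100},{"dx": 18,"dy": 32.4,"grip": 100},{"dx": 20,"dy": 36,"grip": 100}]' --squeeze 20

```text
validation failed for argument at $.ta...
```

Emit:
servo_tool --targets '[{"dx": 1,"dy": 3.6,"grip": 100},{"dx": 2,"dy": 7.2,"grip": 100},{"dx": 3,"dy": 10.8,"grip": 100},{"dx": 4,"dy": 14.4,"grip": 100},{"dx": 5,"dy": 18,"grip": 100},{"dx": 6,"dy": 21.6,"grip": 100},{"dx": 7,"dy": 25.2,"grip": 100},{"dx": 8,"dy": 28.8,"grip": 100},{"dx": 9,"dy": 32.4,"grip": 100},{"dx": 10,"dy": 36,"grip": 100}]'

```text
validation failed for argument at $.ta...
```

Emit:
servo_tool --targets '[{"dx": 1.2,"dy": 3,"spin": -0.03,"grip": 100},{"dx": 2.4,"dy": 6,"spin": -0.06,"grip": 100},{"dx": 3.6,"dy": 9,"spin": -0.092,"grip": 100},{"dx": 4.8,"dy": 12,"spin": -0.092,"grip": 100},{"dx": 6,"dy": 15,"spin": -0.092,"grip": 100},{"dx": 7.2,"dy": 18,"spin": -0.092,"grip": 100},{"dx": 8,"dy": 19.6,"spin": -0.092,"grip": 100},{"dx": 8,"dy": 19.6,"spin": -0.092,"grip": 100},{"dx": 8,"dy": 19.6,"spin": -0.092,"grip": 100},{"dx": 8,"dy": 19.6,"spin": -0.092,"grip": 100}]'

```text
validation failed for argument at $.ta...
```

Emit:
servo_tool --targets '[{"dx": 2,"dy": 3.6,"dz": 0,"spin": 0,"grip": 100},{"dx": 4,"dy": 7.2,"dz": 0,"spin": 0,"grip": 100},{"dx": 6,"dy": 10.8,"dz": 0,"spin": 0,"grip": 100},{"dx": 8,"dy": 14.4,"dz": 0,"spin": 0,"grip": 100},{"dx": 10,"dy": 18,"dz": 0,"spin": 0,"grip": 100},{"dx": 12,"dy": 21.6,"dz": 0,"spin": 0,"grip": 100},{"dx": 14,"dy": 25.2,"dz": 0,"spin": 0,"grip": 100},{"dx": 16,"dy": 28.8,"dz": 0,"spin": 0,"grip": 100},{"dx": 18,"dy": 32.4,"dz": 0,"spin": 0,"grip": 100},{"dx": 20,"dy": 36,"dz": 0,"spin": 0,"grip": 100}]' --squeeze 20

```text
time_s: 2.03
tcp_pos: [0.3869, -0.2869, 0.227]
eef_rot: [-180.0, 0.1, -164.0]
contact_force: [1.3, -0.5, 0.5]
gripper_width: 0.0879
```

Emit:
servo_tool --targets '[{"dx": 1,"dy": 3.6,"dz": 0,"spin": 0,"grip": 100},{"dx": 2,"dy": 7.2,"dz": 0,"spin": 0,"grip": 100},{"dx": 3,"dy": 10.8,"dz": 0,"spin": 0,"grip": 100},{"dx": 4,"dy": 14.4,"dz": 0,"spin": 0,"grip": 100},{"dx": 5,"dy": 18,"dz": 0,"spin": 0,"grip": 100},{"dx": 6,"dy": 21.6,"dz": 0,"spin": 0,"grip": 100},{"dx": 7,"dy": 25.2,"dz": 0,"spin": 0,"grip": 100},{"dx": 8,"dy": 28.8,"dz": 0,"spin": 0,"grip": 100},{"dx": 9,"dy": 32.4,"dz": 0,"spin": 0,"grip": 100},{"dx": 10,"dy": 36,"dz": 0,"spin": 0,"grip": 100}]'

```text
time_s: 2.87
tcp_pos: [0.4865, 0.0733, 0.227]
eef_rot: [180.0, 0.1, -163.9]
contact_force: [1.2, 0.3, -0.5]
gripper_width: 0.0878
```

Emit:
servo_tool --targets '[{"dx": 1.2,"dy": 3,"dz": 0,"spin": -0.03,"grip": 100},{"dx": 2.4,"dy": 6,"dz": 0,"spin": -0.06,"grip": 100},{"dx": 3.6,"dy": 9,"dz": 0,"spin": -0.092,"grip": 100},{"dx": 4.8,"dy": 12,"dz": 0,"spin": -0.092,"grip": 100},{"dx": 6,"dy": 15,"dz": 0,"spin": -0.092,"grip": 100},{"dx": 7.2,"dy": 18,"dz": 0,"spin": -0.092,"grip": 100},{"dx": 8,"dy": 19.6,"dz": 0,"spin": -0.092,"grip": 100},{"dx": 8,"dy": 19.6,"dz": 0,"spin": -0.092,"grip": 100},{"dx": 8,"dy": 19.6,"dz": 0,"spin": -0.092,"grip": 100},{"dx": 8,"dy": 19.6,"dz": 0,"spin": -0.092,"grip": 100}]'

```text
time_s: 3.7
tcp_pos: [0.566, 0.2668, 0.2264]
eef_rot: [-180.0, -0.0, -169.2]
contact_force: [-0.6, -0.7, -0.0]
gripper_width: 0.0876
```

Emit:
servo_tool --targets '[{"dx": 0.1,"dy": 0,"dz": -3,"spin": 0,"grip": 100},{"dx": 0.1,"dy": 0,"dz": -6,"spin": 0,"grip": 100},{"dx": 0.1,"dy": 0,"dz": -8,"spin": 0,"grip": 100},{"dx": 0.1,"dy": 0,"dz": -9.5,"spin": 0,"grip": 100},{"dx": 0.1,"dy": 0,"dz": -10.7,"spin": 0,"grip": 100},{"dx": 0.1,"dy": 0,"dz": -11.7,"spin": 0,"grip": 100},{"dx": 0.1,"dy": 0,"dz": -12.3,"spin": 0,"grip": 100},{"dx": 0.1,"dy": 0,"dz": -12.8,"spin": 0,"grip": 100},{"dx": 0.1,"dy": 0,"dz": -12.8,"spin": 0,"grip": 100},{"dx": 0.1,"dy": 0,"dz": -12.8,"spin": 0,"grip": 100}]'

```text
time_s: 4.53
tcp_pos: [0.5677, 0.2674, 0.0991]
eef_rot: [180.0, 0.0, -169.2]
contact_force: [0.2, 0.3, 0.6]
gripper_width: 0.0876
```

Run:
```python
from h import *
s=r.get_state();print(s["tcp_pos"],s["contact_force"])
o=[]
for n,(x0,y0) in (("top",(130,165)),("scene",(250,115))):
    im=r.capture(n);o.append(cv2.resize(im[y0:y0+85,x0:x0+100],None,fx=4,fy=4,interpolation=cv2.INTER_CUBIC))
cv2.imwrite("pics/grasp.png",np.hstack(o))
```

```text
[0.56765394 0.2673545  0.09906392] [0.23724783 0.33904871 0.58610579]
```

View pics/grasp.png

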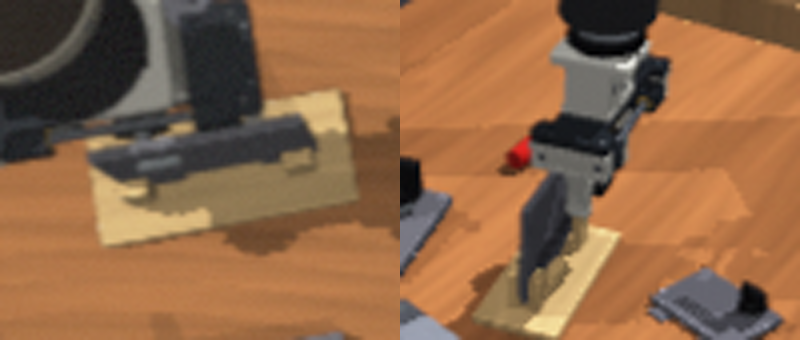

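The hand is straddling the bar, outboard of the cover's outer face. I'm closing now and expect an opening of about 38 mm.

Emit:
servo_tool --targets '[{"dx": 0,"dy": 0,"dz": 0,"spin": 0,"grip": 60},{"dx": 0,"dy": 0,"dz": 0,"spin": 0,"grip": 50},{"dx": 0,"dy": 0,"dz": 0,"spin": 0,"grip": 35},{"dx": 0,"dy": 0,"dz": 0,"spin": 0,"grip": 30},{"dx": 0,"dy": 0,"dz": 0,"spin": 0,"grip": 20},{"dx": 0,"dy": 0,"dz": 0,"spin": 0,"grip": 10},{"dx": 0,"dy": 0,"dz": 0,"spin": 0,"grip": 0},{"dx": 0,"dy": 0,"dz": 0,"spin": 0,"grip": 0},{"dx": 0,"dy": 0,"dz": 0,"spin": 0,"grip": 0},{"dx": 0,"dy": 0,"dz": 0,"spin": 0,"grip": 0}]' --squeeze 25

```text
time_s: 5.47
tcp_pos: [0.5676, 0.2678, 0.0988]
eef_rot: [180.0, 0.0, -169.2]
contact_force: [-0.6, 1.6, 0.3]
gripper_width: 0.0381
```

Emit:
servo_tool --targets '[{"dx": 0,"dy": 0,"dz": 0.5,"spin": 0,"grip": 0},{"dx": 0,"dy": 0,"dz": 1.2,"spin": 0,"grip": 0},{"dx": 0,"dy": 0,"dz": 2,"spin": 0,"grip": 0},{"dx": 0,"dy": 0,"dz": 3,"spin": 0,"grip": 0},{"dx": 0,"dy": 0,"dz": 4,"spin": 0,"grip": 0},{"dx": 0,"dy": 0,"dz": 5.5,"spin": 0,"grip": 0},{"dx": 0,"dy": 0,"dz": 7.5,"spin": 0,"grip": 0},{"dx": 0,"dy": 0,"dz": 10,"spin": 0,"grip": 0},{"dx": 0,"dy": 0,"dz": 12,"spin": 0,"grip": 0},{"dx": 0,"dy": 0,"dz": 13,"spin": 0,"grip": 0}]'

```text
time_s: 6.3
tcp_pos: [0.5683, 0.2678, 0.2327]
eef_rot: [179.9, 0.2, -169.2]
contact_force: [-0.2, 0.6, -1.5]
gripper_width: 0.0377
```

Run:
```python
from h import *
s=r.get_state();print(s["tcp_pos"],s["contact_force"],s["moment"],s["gripper_width"])
o=[]
for n,(x0,y0) in (("top",(120,130)),("scene",(250,65))):
    im=r.capture(n);o.append(cv2.resize(im[y0:y0+120,x0:x0+100],None,fx=4,fy=4,interpolation=cv2.INTER_CUBIC))
cv2.imwrite("pics/lift.png",np.hstack(o))
```

```text
[0.56828525 0.26775925 0.23268079] [-0.21463358  0.59642235 -1.50717244] [ 0.09044498 -0.13455376  0.03782098] 0.03770735257660012
```

View pics/lift.png

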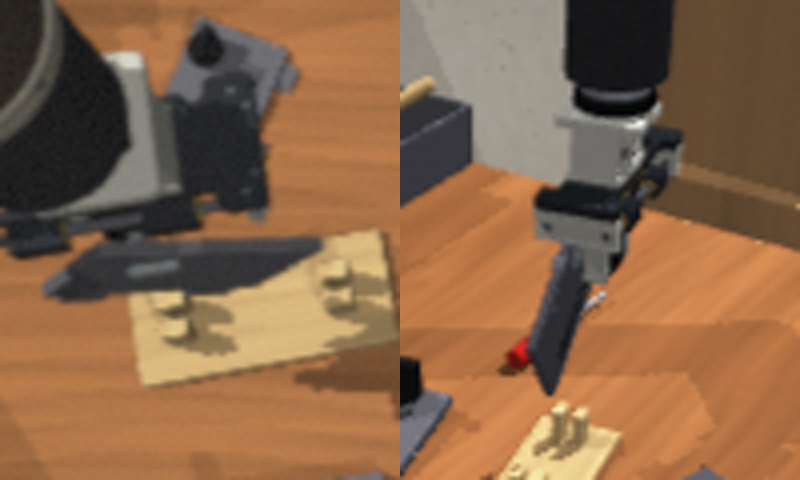

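The cover is in the air, hanging slightly askew in the grip, with the hand covering its top. I'll fit how it hangs, pitch about the jaw axis and roll, from the network masks, leaving out the hand's silhouette.

```bash
cat > pose.py <<'E'
from h import *
from scipy.optimize import minimize
from scipy.spatial.transform import Rotation as Ro
def box(x,y,z): return np.array([(a,b,c) for a in x for b in y for c in z])
PL=box((-.005,.005),(-.075,.075),(-.052,.052)); TS=[box((-.005,-.001),(y-.015,y+.015),(-.07,-.05)) for y in(-.045,.045)]
BAR=np.array([.033,.04,.027])
def hull(m,P,cam): cv2.fillConvexPoly(m,cv2.convexHull(np.round(proj(P,cam)*16).astype(np.int32)),1,shift=4)
def coverR(yaw,pitch,roll): return Ro.from_euler('zyx',[yaw,pitch,roll],degrees=True).as_matrix()
def est(cut=True,b=None):
    s=r.get_state();tcp=s["tcp_pos"];yaw=s["eef_rot"][2]+180.; M={}
    Ry=Ro.from_euler('z',yaw,degrees=True).as_matrix()
    for cam in("top","scene"):
        r.capture(cam);D=r.cut_out("cover_center",cam)+r.cut_out("tongues",cam);pc=proj(tcp-[0,0,.02],cam)[0]
        D=[d for d in D if np.hypot(*(np.array([(d["extent"][0]+d["extent"][2])/2,(d["extent"][1]+d["extent"][3])/2])-pc))<28]
        if not D: print("no mask",cam); continue
        d=max(D,key=lambda d:d["p"]);occ=np.zeros((384,512),np.uint8)
        for P in(box((-.014,.014),(-.065,.065),(0,.07)),box((-.045,.045),(-.1,.1),(.064,.3))): hull(occ,tcp+P@Ry.T,cam)
        M[cam]=(d["mask"],cv2.dilate(occ,np.ones((3,3)))>0);print(cam,d["p"],d["extent"])
    def cost(p):
        R=coverR(yaw,p[0],p[1]);c=tcp+[0,0,.009]+Ry@[p[2]/1e3,0,0]-R@BAR;e=.002*(p[2]**2)*20+p[1]**2*.05
        for cam,(m,o) in M.items():
            h=np.zeros((384,512),np.uint8)
            for P in[PL]+TS: hull(h,c+P@R.T,cam)
            e+=((h>0)!=m)[~o].sum()
        return e
    best=min((cost((a,b,0)),a,b) for a in range(-80,21,5) for b in range(-20,21,4))
    q=minimize(cost,[best[1],best[2],0],method="Nelder-Mead",options=dict(initial_simplex=np.array([best[1],best[2],0])+np.array([[0,0,0],[5,0,0],[0,4,0],[0,0,3]])))
    R=coverR(yaw,*q.x[:2]);Ry2=Ry;c=tcp+[0,0,.009]+Ry@[q.x[2]/1e3,0,0]-R@BAR
    print("pitch,roll,offx mm",q.x,"cost",q.fun,"start",best,"yaw",yaw);print("centre",c,"tongues",c+R@[-.003,0,-.07],"top",c+R@[0,0,.052])
    return c,R
E
python3 -c "
from pose import *
est()"
```

```text
top 0.7 [134.6, 187.0, 201.3, 205.6]
scene 0.78 [280.6, 126.4, 296.7, 162.1]Traceback (most recent call last):
  File "<string>", line 3, in <module>
    est()
    ~~~^^
  File "pose.py", line 27, in est
    q=minimize(cost,[best[1],best[2],0],method="Nelder-Mead",options=dict(initial_simplex=np.array([best[1],best[2],0])+np.array([[0,0,0],[5,0,0],[0,4,0],[0,0,3]])))
    res = _minimize_neldermead(fun, x0, args, callback, bounds=bounds,
                               **options)
    fxr = func(xr)
    fx = function(np.copy(x), *(wrapper_args + args))
  File "pose.py", line 23, in cost
    for P in[PL]+TS: hull(h,c+P@R.T,cam)
                     ~~~~^^^^^^^^^^^^^^^
  File "pose.py", line 7, in hull
    def hull(m,P,cam): cv2.fillConvexPoly(m,cv2.convexHull(np.round(proj(P,cam)*16).astype(np.int32)),1,shift=4)
                                                                    ~~~~^^^^^^^
  File "h.py", line 8, in proj
    c=r.get_calibration(cam);K=np.array(c["K"]);E=np.array(c["extrinsics"])
ValueError: time passes only in moves, steps and waits
```

```bash
sed -i 's/r.get_calibration(cam)/cal(cam)/; 2a CAL={}\ndef cal(n):\n    if n not in CAL: CAL[n]=r.get_calibration(n)\n    return CAL[n]' h.py
python3 -c "
from pose import *
est()"
```

```text
top 0.77 [132.4, 188.9, 200.8, 207.0]
scene 0.72 [280.8, 128.1, 305.9, 164.2]
pitch,roll,offx mm [ 5.01055869 32.00249893 -3.01551637] cost 145.57173043594076 start (np.float64(226.0), 5, 20) yaw 10.752489122657238
centre [0.53665213 0.24085614 0.19100083] tongues [0.52760231 0.27720026 0.1317876 ] top [0.54119378 0.21340372 0.23492961]
```

```bash
sed -i "s/from_euler('zyx'/from_euler('ZYX'/; s/range(-20,21,4)/range(-20,61,5)/; s/+p\[1\]\*\*2\*.05//" pose.py
python3 -c "
from pose import *
est()"
```

```text
top 0.88 [134.4, 185.6, 201.6, 205.2]
scene 0.83 [283.7, 127.0, 305.7, 163.3]
pitch,roll,offx mm [ 0.52514214 35.31980642  0.22137188] cost 87.00196022029056 start (np.float64(105.0), 0, 35) yaw 10.758322975350183
centre [0.53791463 0.2443075  0.19240932] tongues [0.52689884 0.28340826 0.13532357] top [0.54390848 0.21484524 0.23483631]
```

The stud itself has let the cover hang at about 35° in its own plane, because stud friction is small, while the pitch is about 0. I plan to set the tongues on the case's near ledge, which levels the cover and turns the stud back to 0. Then I'll pull back against the near edge to pitch it, and carry it to the lip. First I move above the ledge.

Emit:
servo_tool --targets '[{"dx": 0,"dy": -1,"dz": 0.8,"spin": 0,"grip": 0},{"dx": 0,"dy": -3,"dz": 1.6,"spin": 0,"grip": 0},{"dx": 0.1,"dy": -6,"dz": 2.4,"spin": -0.05,"grip": 0},{"dx": 0.2,"dy": -9,"dz": 3,"spin": -0.1,"grip": 0},{"dx": 0.3,"dy": -12,"dz": 3.2,"spin": -0.15,"grip": 0},{"dx": 0.4,"dy": -15,"dz": 3.2,"spin": -0.2,"grip": 0},{"dx": 0.5,"dy": -18,"dz": 3.2,"spin": -0.25,"grip": 0},{"dx": 0.6,"dy": -21,"dz": 3.2,"spin": -0.3,"grip": 0},{"dx": 0.7,"dy": -24,"dz": 3.2,"spin": -0.35,"grip": 0},{"dx": 0.8,"dy": -27,"dz": 3.2,"spin": -0.4,"grip": 0}]'

```text
time_s: 8.13
tcp_pos: [0.5751, -0.0046, 0.2613]
eef_rot: [180.0, 0.0, 167.7]
contact_force: [0.7, 0.5, -1.1]
gripper_width: 0.0379
```

Emit:
servo_tool --targets '[{"dx": 0,"dy": -2.5,"dz": 0,"spin": -0.03,"grip": 0},{"dx": 0,"dy": -4.5,"dz": 0,"spin": -0.057,"grip": 0},{"dx": 0,"dy": -6.5,"dz": 0,"spin": -0.057,"grip": 0},{"dx": 0,"dy": -7.8,"dz": 0,"spin": -0.057,"grip": 0},{"dx": 0,"dy": -8.6,"dz": 0,"spin": -0.057,"grip": 0},{"dx": 0,"dy": -8.9,"dz": 0,"spin": -0.057,"grip": 0},{"dx": 0,"dy": -8.9,"dz": 0,"spin": -0.057,"grip": 0},{"dx": 0,"dy": -8.9,"dz": 0,"spin": -0.057,"grip": 0},{"dx": 0,"dy": -8.9,"dz": 0,"spin": -0.057,"grip": 0},{"dx": 0,"dy": -8.9,"dz": 0,"spin": -0.057,"grip": 0}]'

```text
time_s: 8.97
tcp_pos: [0.5755, -0.0909, 0.2606]
eef_rot: [180.0, -0.0, 164.6]
contact_force: [0.2, 0.7, -2.5]
gripper_width: 0.0379
```

```bash
cat >> pose.py <<'E'
C=np.array([.5820,-.1343]);cy=np.radians(-15.4);ex=np.array([np.cos(cy),np.sin(cy)]);ey=np.array([-ex[1],ex[0]])
def case(P): return np.round(np.r_[(P[:2]-C)@ex,(P[:2]-C)@ey,P[2]]*1e3,1)
def rep():
    c,R=est(); s=r.get_state();print("t",s["time_s"],"tcp case",case(s["tcp_pos"]),"centre",case(c),"tongues",case(c+R@[-.003,0,-.07]),"top",case(c+R@[0,0,.052]),"F",np.round(s["contact_force"],1))
E
python3 -c "
from pose import *
rep()"
```

```text
top 0.91 [269.5, 183.8, 330.9, 208.7]
scene 0.86 [210.3, 157.1, 260.9, 199.8]
pitch,roll,offx mm [ 0.97815082 39.81752646  0.54178688] cost 92.01174132076346 start (np.float64(123.0), 0, 40) yaw 344.6402386374284
centre [ 0.53986211 -0.09504363  0.22377799] tongues [ 0.54795759 -0.05078291  0.1700709 ] top [ 0.53169967 -0.12733281  0.26371273]
t 9.2667 tcp case [-17.7  39.5 260.5] centre [-51.   26.7 223.8] tongues [-55.   71.5 170.1] top [-50.3  -6.6 263.7] F [ 0.3 -0.2 -1.8]
```

Emit:
servo_tool --targets '[{"dx": 0,"dy": 0,"dz": -1,"spin": 0,"grip": 0},{"dx": 0,"dy": 0,"dz": -2,"spin": 0,"grip": 0},{"dx": 0,"dy": 0,"dz": -2.8,"spin": 0,"grip": 0},{"dx": 0,"dy": 0,"dz": -3.4,"spin": 0,"grip": 0},{"dx": 0,"dy": 0,"dz": -3.8,"spin": 0,"grip": 0},{"dx": 0,"dy": 0,"dz": -4.2,"spin": 0,"grip": 0},{"dx": 0,"dy": 0,"dz": -4.6,"spin": 0,"grip": 0},{"dx": 0,"dy": 0,"dz": -5,"spin": 0,"grip": 0},{"dx": 0,"dy": 0,"dz": -5.4,"spin": 0,"grip": 0},{"dx": 0,"dy": 0,"dz": -5.8,"spin": 0,"grip": 0}]'

```text
time_s: 10.1
tcp_pos: [0.5832, -0.0924, 0.2098]
eef_rot: [179.8, 1.0, 164.7]
contact_force: [8.6, -1.0, 26.3]
gripper_width: 0.0379
```

Emit:
servo_tool --targets '[{"dx": 0,"dy": 0,"dz": -0.3,"spin": 0,"grip": 0},{"dx": 0,"dy": 0,"dz": -0.6,"spin": 0,"grip": 0},{"dx": 0,"dy": 0,"dz": -0.9,"spin": 0,"grip": 0},{"dx": 0,"dy": 0,"dz": -1.2,"spin": 0,"grip": 0},{"dx": 0,"dy": 0,"dz": -1.5,"spin": 0,"grip": 0},{"dx": 0,"dy": 0,"dz": -1.7,"spin": 0,"grip": 0},{"dx": 0,"dy": 0,"dz": -1.9,"spin": 0,"grip": 0},{"dx": 0,"dy": 0,"dz": -2.1,"spin": 0,"grip": 0},{"dx": 0,"dy": 0,"dz": -2.2,"spin": 0,"grip": 0},{"dx": 0,"dy": 0,"dz": -2.2,"spin": 0,"grip": 0}]'

```text
time_s: 10.93
tcp_pos: [0.5887, -0.0922, 0.1924]
eef_rot: [179.7, 1.7, 164.8]
contact_force: [14.5, -0.1, 36.5]
gripper_width: 0.038
```

```bash
cat >> pose.py <<'E'
def pic(name):
    o=[]
    for n,(x0,y0) in (("top",(250,135)),("scene",(190,120))):
        im=r.capture(n);o.append(cv2.resize(im[y0:y0+130,x0:x0+110],None,fx=3.6,fy=3.6,interpolation=cv2.INTER_CUBIC))
    cv2.imwrite(f"pics/{name}.png",np.hstack(o))
E
python3 -c "
from pose import *
rep();pic('level')"
```

```text
top 0.69 [265.5, 180.2, 329.2, 209.3]
scene 0.92 [218.2, 177.0, 254.0, 213.7]
pitch,roll,offx mm [ 5.90915609 32.22399336  3.94989084] cost 346.6240655049701 start (np.float64(380.0), 5, 35) yaw 344.8415457350503
centre [ 0.55137649 -0.10227217  0.16082807] tongues [ 0.5523722  -0.06387025  0.10223369] top [ 0.54849722 -0.13021965  0.20458476]
t 11.2333 tcp case [ -4.8  42.3 192.4] centre [-38.   22.7 160.8] tongues [-47.3  60.  102.2] top [-33.4  -5.  204.6] F [13.6 -0.2 36. ]
```

View pics/level.png

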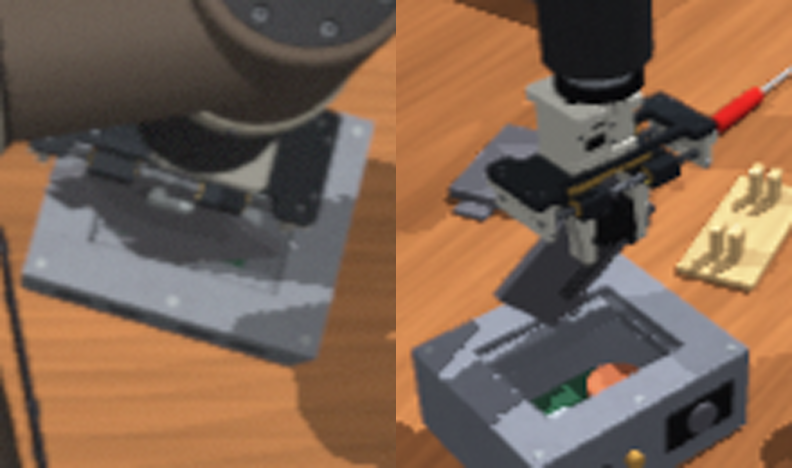

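Contact pushed back with 36 N and the cover did not level: the tongue corner sits almost directly under the stud, so it is self-locking. I'm backing off. In the new plan the cover's inner face leans on the case's far outer edge while the hand moves back, which pitches the cover almost flat. There gravity no longer turns the stud.

Emit:
servo_tool --targets '[{"dx": 0,"dy": 0,"dz": 1,"spin": 0,"grip": 0},{"dx": 0,"dy": 0,"dz": 2.5,"spin": 0,"grip": 0},{"dx": 0,"dy": 0,"dz": 4.5,"spin": 0,"grip": 0},{"dx": 0,"dy": 0,"dz": 6.5,"spin": 0,"grip": 0},{"dx": 0,"dy": 0,"dz": 8.5,"spin": 0,"grip": 0},{"dx": 3,"dy": -1.2,"dz": 9,"spin": 0,"grip": 0},{"dx": 6.5,"dy": -2.7,"dz": 9,"spin": 0,"grip": 0},{"dx": 10,"dy": -4.2,"dz": 9,"spin": 0,"grip": 0},{"dx": 13,"dy": -5.4,"dz": 9,"spin": 0,"grip": 0},{"dx": 14.9,"dy": -6.2,"dz": 9,"spin": 0,"grip": 0}]' --squeeze 30

```text
time_s: 12.17
tcp_pos: [0.7267, -0.155, 0.2691]
eef_rot: [-180.0, -0.0, 164.5]
contact_force: [0.3, 0.1, -3.4]
gripper_width: 0.0379
```

```bash
python3 -c "
from pose import *
rep()"
```

```text
top 0.85 [300.1, 109.6, 360.0, 155.5]
scene 0.85 [237.3, 172.5, 284.4, 218.0]
pitch,roll,offx mm [ 4.7394228  33.18772399  5.41755226] cost 559.1739948976949 start (np.float64(626.0), 5, 35) yaw 344.5410154569909
centre [ 0.69169298 -0.16475142  0.23652723] tongues [ 0.69435955 -0.12573372  0.17839369] top [ 0.6875715  -0.19314401  0.27989627]
t 12.4667 tcp case [141.9  19.1 270.6] centre [ 1.138e+02 -2.000e-01  2.365e+02] tongues [106.1  38.1 178.4] top [117.4 -28.7 279.9] F [-0.5 -0.5 -0.6]
```

```bash
python3 -c "
from pose import *
o=[]
for n,(x0,y0) in (('top',(270,80)),('scene',(210,110))):
    im=r.capture(n);o.append(cv2.resize(im[y0:y0+130,x0:x0+110],None,fx=3.6,fy=3.6,interpolation=cv2.INTER_CUBIC))
cv2.imwrite('pics/p7.png',np.hstack(o))
"
```

```text
(no output)
```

View pics/p7.png

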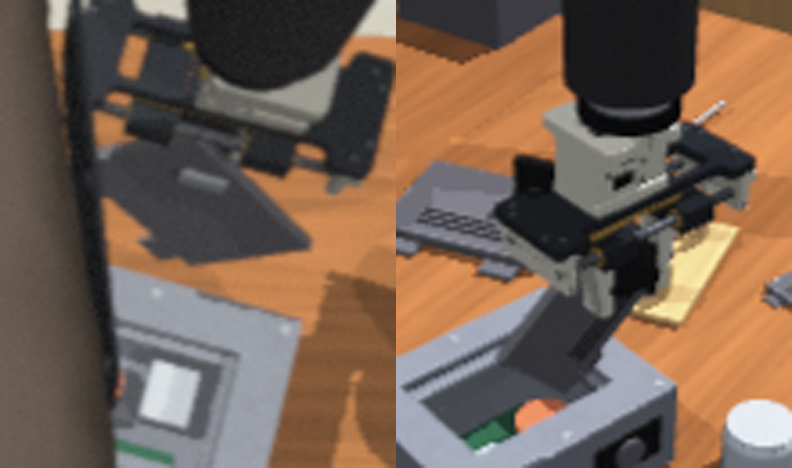

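```bash
sed -i 's/range(-80,21,5)/range(-100,91,6)/; s/range(-20,61,5)/range(-20,71,6)/' pose.py; python3 -c "
from pose import *
rep()"
```

```text
top 0.92 [300.9, 111.8, 356.4, 154.6]
scene 0.66 [241.1, 179.0, 276.7, 219.4]
pitch,roll,offx mm [ 2.50155427 34.11017009  3.24013068] cost 594.4199378721507 start (np.float64(625.0), 2, 34) yaw 344.6066081481795
centre [ 0.68857118 -0.16225567  0.23711511] tongues [ 0.69366272 -0.12294183  0.17934402] top [ 0.68264231 -0.19086923  0.28012804]
t 12.8667 tcp case [142.2  19.2 271. ] centre [110.2   1.3 237.1] tongues [104.6  40.6 179.3] top [112.1 -27.8 280.1] F [ 0.2  1.1 -1.8]
```

```bash
cat > pose2.py <<'E'
from pose import *
from scipy.optimize import differential_evolution
def est2(colmin=0,ball=28,show=None,reg=1.):
    s=r.get_state();tcp=s["tcp_pos"];yaw=s["eef_rot"][2]+180.; M={}
    Ry=Ro.from_euler('z',yaw,degrees=True).as_matrix(); im={}
    for cam in("top","scene"):
        im[cam]=r.capture(cam).copy();D=r.cut_out("cover_center",cam)+r.cut_out("tongues",cam);pc=proj(tcp-[0,0,.02],cam)[0]
        D=[d for d in D if np.hypot(*(np.array([(d["extent"][0]+d["extent"][2])/2,(d["extent"][1]+d["extent"][3])/2])-pc))<ball]
        if not D: print("no mask",cam); continue
        d=max(D,key=lambda d:d["p"]);occ=np.zeros((384,512),np.uint8)
        for P in(box((-.014,.014),(-.065,.065),(0,.07)),box((-.045,.045),(-.1,.1),(.064,.3))): hull(occ,tcp+P@Ry.T,cam)
        if cam=="top": occ[:,:colmin]=1
        M[cam]=(d["mask"],cv2.dilate(occ,np.ones((3,3)))>0)
    def pose(p):
        R=coverR(yaw+p[2],p[0],p[1]); return tcp+[0,0,.009+p[5]/1e3]+Ry@[p[3]/1e3,p[4]/1e3,0]-R@BAR,R
    def cost(p):
        c,R=pose(p);e=reg*(p[2]**2*.05+(p[3]**2+p[4]**2+p[5]**2)*.15)
        for cam,(m,o) in M.items():
            h=np.zeros((384,512),np.uint8)
            for P in[PL]+TS: hull(h,c+P@R.T,cam)
            e+=((h>0)!=m)[~o].sum()
        return e
    q=differential_evolution(cost,[(-100,90),(-25,80),(-25,25),(-12,12),(-12,12),(-12,12)],popsize=12,maxiter=60,seed=1,tol=1e-3,polish=False)
    c,R=pose(q.x);print("pitch roll dyaw ox oy oz",np.round(q.x,1),"cost",round(q.fun),"t",s["time_s"],"tcp case",case(tcp),"F",np.round(s["contact_force"],1))
    for n,v in(("centre",(0,0,0)),("tongueL",(-.003,.045,-.07)),("tongueR",(-.003,-.045,-.07)),("topL",(-.005,.075,.052)),("topR",(-.005,-.075,.052)),("botR",(-.005,-.075,-.052))): print(n,case(c+R@np.array(v)),end=" ")
    if show:
        o=[]
        for cam in im:
            a=im[cam];pc=proj(c,cam)[0].astype(int);x0=min(max(pc[0]-55,0),402);y0=min(max(pc[1]-65,0),254)
            a=cv2.resize(a[y0:y0+130,x0:x0+110],None,fx=3.6,fy=3.6,interpolation=cv2.INTER_CUBIC)
            for P in[PL]+TS: cv2.polylines(a,[cv2.convexHull(np.round((proj(c+P@R.T,cam)-[x0,y0]+.5)*3.6).astype(np.int32))],True,(0,255,255),1)
            m=cv2.resize(M[cam][0][y0:y0+130,x0:x0+110].astype(np.uint8),None,fx=3.6,fy=3.6,interpolation=0)
            cv2.drawContours(a,cv2.findContours(m,cv2.RETR_EXTERNAL,cv2.CHAIN_APPROX_NONE)[0],-1,(0,255,0),1);o.append(a)
        cv2.imwrite(f"pics/{show}.png",np.hstack(o))
    return c,R
E
python3 -c "
from pose2 import *
est2(298,show='p8')"
```

```text
pitch roll dyaw ox oy oz [ 8.8 38.  -3.4 11.2  5.8 11.9] cost 193 t 12.8667 tcp case [142.2  19.2 271. ] F [ 0.2  1.1 -1.8]
centre [113.   12.6 251.7] tongueL [110.5  91.4 225. ] tongueR [ 97.8  21.2 170.2] topL [123.   39.1 338.6] topR [101.8 -78.  247.3] botR [ 93.1 -13.3 166.3]
```

View pics/p8.png

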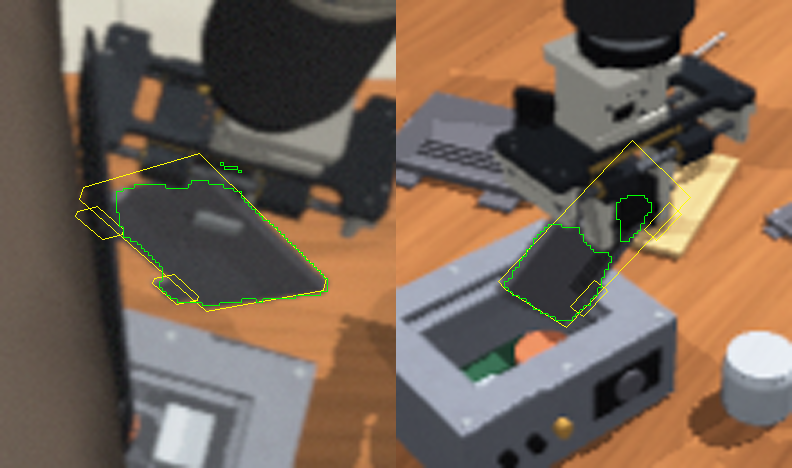

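The fit is usable: the cover is still rolled about 38° and pitched +9°, and the bar has slid about 12 mm up between the fingers. It can still be pitched back over the far edge, so I'm lowering it just beyond that edge and then pulling back.

Emit:
servo_tool --targets '[{"dx": 1.2,"dy": -0.3,"dz": 0,"spin": 0,"grip": 0},{"dx": 1.2,"dy": -0.3,"dz": -1.5,"spin": 0,"grip": 0},{"dx": 1.2,"dy": -0.3,"dz": -3,"spin": 0,"grip": 0},{"dx": 1.2,"dy": -0.3,"dz": -4.5,"spin": 0,"grip": 0},{"dx": 1.2,"dy": -0.3,"dz": -5.7,"spin": 0,"grip": 0},{"dx": 1.2,"dy": -0.3,"dz": -6.7,"spin": 0,"grip": 0},{"dx": 1.2,"dy": -0.3,"dz": -7.5,"spin": 0,"grip": 0},{"dx": 1.2,"dy": -0.3,"dz": -8.1,"spin": 0,"grip": 0},{"dx": 1.2,"dy": -0.3,"dz": -8.4,"spin": 0,"grip": 0},{"dx": 1.2,"dy": -0.3,"dz": -8.4,"spin": 0,"grip": 0}]' --squeeze 20

```text
time_s: 14.0
tcp_pos: [0.7363, -0.1567, 0.186]
eef_rot: [-180.0, -0.0, 164.6]
contact_force: [-0.0, 1.0, -2.5]
gripper_width: 0.0381
```

Emit:
servo_tool --targets '[{"dx": -1,"dy": 0.3,"dz": 0.4,"spin": 0,"grip": 0},{"dx": -2.2,"dy": 0.6,"dz": 0.8,"spin": 0,"grip": 0},{"dx": -3.2,"dy": 0.9,"dz": 1,"spin": 0,"grip": 0},{"dx": -4.2,"dy": 1.2,"dz": 1.2,"spin": 0,"grip": 0},{"dx": -5.2,"dy": 1.5,"dz": 1.3,"spin": 0,"grip": 0},{"dx": -6.2,"dy": 1.8,"dz": 1.4,"spin": 0,"grip": 0},{"dx": -7.2,"dy": 2,"dz": 1.3,"spin": 0,"grip": 0},{"dx": -8.2,"dy": 2.3,"dz": 1.1,"spin": 0,"grip": 0},{"dx": -9.2,"dy": 2.5,"dz": 0.9,"spin": 0,"grip": 0},{"dx": -10,"dy": 2.7,"dz": 0.6,"spin": 0,"grip": 0}]'

```text
time_s: 14.83
tcp_pos: [0.6357, -0.1294, 0.1933]
eef_rot: [180.0, 0.1, 164.6]
contact_force: [2.4, -0.5, -2.0]
gripper_width: 0.0381
```

```bash
python3 -c "
from pose2 import *
est2(0,ball=60,show='p9')"
```

```text
pitch roll dyaw ox oy oz [ 21.3 -24.9  24.9  11.5  11.9   9.9] cost 485 t 14.8333 tcp case [ 50.5  18.9 193.3] F [ 2.4 -0.5 -2. ]
centre [ 51.6 -26.4 217. ] tongueL [ 17.2 -29.9 141.3] tongueR [ 64.  -98.2 176.6] topL [ 14.7  55.5 233.4] topR [ 92.7 -58.2 292.2] botR [  80.1 -112.4  204.3]
```

View pics/p9.png

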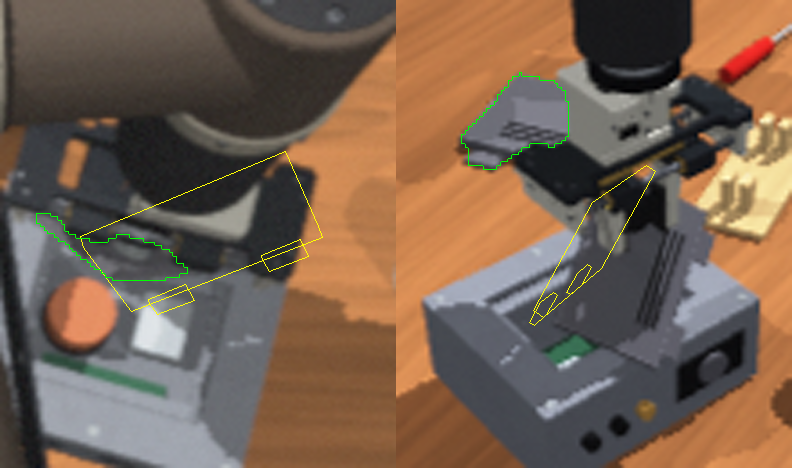

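Pitching worked: the scene view now shows the outer face with its slots, leaning back over the far edge, at a contact force of about 2 N. The fit used the wrong mask (the big cover), so I'm refitting with the nearest mask.

```bash
python3 - <<'E'
import re
s=open('pose2.py').read()
s=s.replace('d=max(D,key=lambda d:d["p"]);occ','d=max(D,key=lambda d:d["p"]-.03*np.hypot(*(np.array([(d["extent"][0]+d["extent"][2])/2,(d["extent"][1]+d["extent"][3])/2])-pc)));print(cam,len(D),d["p"],np.round(d["extent"]));occ')
s=s.replace('[(-100,90),','B or [(-100,90),').replace('reg=1.)','reg=1.,B=None)')
open('pose2.py','w').write(s)
E
python3 -c "
from pose2 import *
est2(0,ball=45,B=[(-90,0),(0,80),(-12,12),(-5,18),(-6,6),(-2,20)],show='p9b')"
```

```text
top 2 0.87 [280. 157. 327. 177.]
scene 2 0.87 [231. 188. 270. 237.]
pitch roll dyaw ox oy oz [-25.8  48.8  -1.5   1.8   2.7  11.3] cost 88 t 15.1333 tcp case [ 51.5  18.9 192.7] F [ 1.3 -0.4 -1.3]
centre [ 44.3  15.7 155.5] tongueL [ 49.1  98.  143.1] tongueR [77.  37.9 82.2] topL [  0.6  27.2 235. ] topR [ 47.1 -72.9 133.4] botR [78.9  4.5 71.7]
```

Emit:
servo_tool --targets '[{"dx": -0.3,"dy": 0.1,"dz": -0.5,"spin": 0,"grip": 0},{"dx": -0.6,"dy": 0.2,"dz": -1,"spin": 0,"grip": 0},{"dx": -0.9,"dy": 0.2,"dz": -1.4,"spin": 0,"grip": 0},{"dx": -1.2,"dy": 0.3,"dz": -1.8,"spin": 0,"grip": 0},{"dx": -1.5,"dy": 0.4,"dz": -2.2,"spin": 0,"grip": 0},{"dx": -1.8,"dy": 0.5,"dz": -2.5,"spin": 0,"grip": 0},{"dx": -2.1,"dy": 0.6,"dz": -2.8,"spin": 0,"grip": 0},{"dx": -2.4,"dy": 0.6,"dz": -3.1,"spin": 0,"grip": 0},{"dx": -2.7,"dy": 0.7,"dz": -3.4,"spin": 0,"grip": 0},{"dx": -3,"dy": 0.8,"dz": -3.7,"spin": 0,"grip": 0}]' --squeeze 15

```text
time_s: 16.27
tcp_pos: [0.6076, -0.1218, 0.1559]
eef_rot: [180.0, 0.2, 164.6]
contact_force: [6.0, -2.5, 1.8]
gripper_width: 0.0378
```

```bash
python3 -c "
from pose2 import *
est2(0,ball=45,B=[(-90,0),(0,100),(-12,12),(-9,18),(-6,6),(-2,25)],reg=.3,show='p10')"
```

```text
top 2 0.64 [286. 160. 317. 194.]
scene 3 0.84 [230. 189. 269. 239.]
pitch roll dyaw ox oy oz [-47.9  47.2  -2.5  -7.4   3.9  24.6] cost 109 t 16.2667 tcp case [ 21.4  18.9 155.9] F [ 6.  -2.5  1.8]
centre [ 26.9  14.8 133. ] tongueL [ 39.3  96.2 121. ] tongueR [85.6 33.  76.8] topL [-42.9  30.7 189.9] topR [ 34.3 -74.7 116.2] botR [90.1 -0.8 68.8]
```

View pics/p10.png

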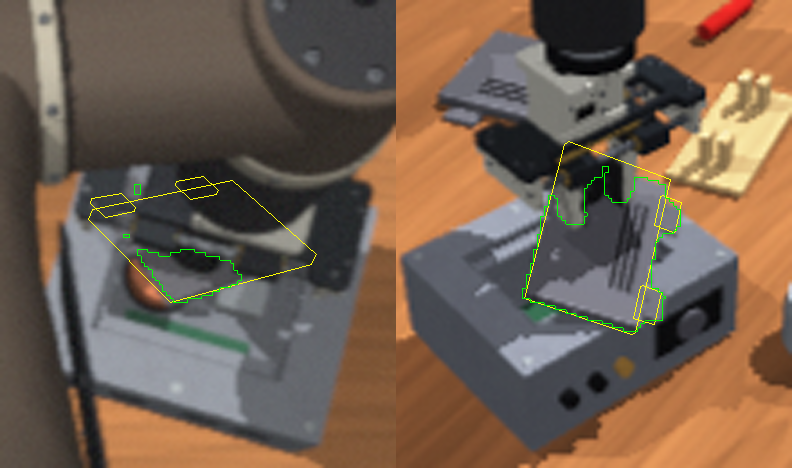

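The cover has pitched to about -48° and leans on the far edge with its lower corner outside. I'm lowering it further towards flat.

Emit:
servo_tool --targets '[{"dx": -0.3,"dy": 0.1,"dz": -0.3,"spin": 0,"grip": 0},{"dx": -0.6,"dy": 0.2,"dz": -0.6,"spin": 0,"grip": 0},{"dx": -0.9,"dy": 0.2,"dz": -0.9,"spin": 0,"grip": 0},{"dx": -1.2,"dy": 0.3,"dz": -1.2,"spin": 0,"grip": 0},{"dx": -1.5,"dy": 0.4,"dz": -1.5,"spin": 0,"grip": 0},{"dx": -1.7,"dy": 0.5,"dz": -1.8,"spin": 0,"grip": 0},{"dx": -1.9,"dy": 0.5,"dz": -2.1,"spin": 0,"grip": 0},{"dx": -2.1,"dy": 0.6,"dz": -2.4,"spin": 0,"grip": 0},{"dx": -2.3,"dy": 0.6,"dz": -2.7,"spin": 0,"grip": 0},{"dx": -2.5,"dy": 0.7,"dz": -2.9,"spin": 0,"grip": 0}]' --squeeze 12

```text
time_s: 17.4
tcp_pos: [0.5806, -0.1147, 0.1259]
eef_rot: [-180.0, -0.1, 164.6]
contact_force: [1.3, -1.9, 1.5]
gripper_width: 0.0371
```

```bash
python3 -c "
from pose2 import *
est2(0,ball=45,B=[(-100,0),(0,100),(-12,12),(-9,22),(-6,6),(-5,25)],reg=.2)"
```

```text
top 2 0.67 [284. 177. 309. 207.]
scene 2 0.56 [224. 198. 271. 234.]
pitch roll dyaw ox oy oz [-84.9  29.8  11.3  -9.   -0.8  24.9] cost 139 t 17.4 tcp case [ -6.5  18.5 125.9] F [ 1.3 -1.9  1.5]
centre [ 28.    4.6 123.1] tongueL [ 50.9  84.5 116.6] tongueR [109.8  16.5 112.6] topL [-60.5  27.1 125.4] topR [ 37.6 -86.1 118.8] botR [115.7 -18.  110.7]
```

The cover is nearly flat on the case, with forces under 2 N. Its yaw is about 41° off because the stud turned. I'm letting go so it settles, then raising slightly and regripping the bar higher.

Emit:
servo_tool --targets '[{"dx": 0,"dy": 0,"dz": 0,"spin": 0,"grip": 46},{"dx": 0,"dy": 0,"dz": 0,"spin": 0,"grip": 50},{"dx": 0,"dy": 0,"dz": 0,"spin": 0,"grip": 60},{"dx": 0,"dy": 0,"dz": 0,"spin": 0,"grip": 70},{"dx": 0,"dy": 0,"dz": 1.5,"spin": 0,"grip": 100},{"dx": 0,"dy": 0,"dz": 4.5,"spin": 0,"grip": 100},{"dx": -1,"dy": 0,"dz": 8,"spin": 0,"grip": 100},{"dx": -5,"dy": 0,"dz": 10,"spin": 0,"grip": 100},{"dx": -9,"dy": 0,"dz": 12,"spin": 0,"grip": 100},{"dx": -13,"dy": 0,"dz": 14,"spin": 0,"grip": 100}]'

```text
time_s: 18.53
tcp_pos: [0.4581, -0.1148, 0.2628]
eef_rot: [-180.0, -0.0, 164.6]
contact_force: [-0.4, 0.9, 1.1]
gripper_width: 0.0864
```

```bash
python3 -c "
from pose2 import *
o=[]
s=r.get_state();print(s['time_s'],s['tcp_pos'])
for n,(x0,y0) in (('top',(250,125)),('scene',(185,150))):
    im=r.capture(n);o.append(cv2.resize(im[y0:y0+110,x0:x0+110],None,fx=3.6,fy=3.6,interpolation=cv2.INTER_CUBIC))
    for t in('cover_center','stud_head'):
        for d in r.cut_out(t,n): print(n,t,round(d['p'],2),np.round(d['extent']),d['mask'].sum())
cv2.imwrite('pics/p11.png',np.hstack(o))
"
```

```text
18.5333 [ 0.45809296 -0.11480691  0.26283718]
top cover_center 0.83 [168. 264. 183. 323.] 525
top cover_center 0.76 [276. 154. 330. 177.] 605
top cover_center 0.64 [158. 133. 193. 172.] 930
top cover_center 0.19 [248. 117. 272. 142.] 487
top stud_head 0.49 [171. 269. 184. 283.] 131
scene cover_center 0.86 [314. 179. 342. 205.] 439
scene cover_center 0.74 [228. 195. 270. 238.] 1163
scene cover_center 0.56 [206. 151. 261. 188.] 1308
scene stud_head 0.69 [241. 154. 255. 168.] 168
scene stud_head 0.55 [235. 196. 248. 209.] 122
scene stud_head 0.2 [234. 197. 248. 211.] 127
```

View pics/p11.png

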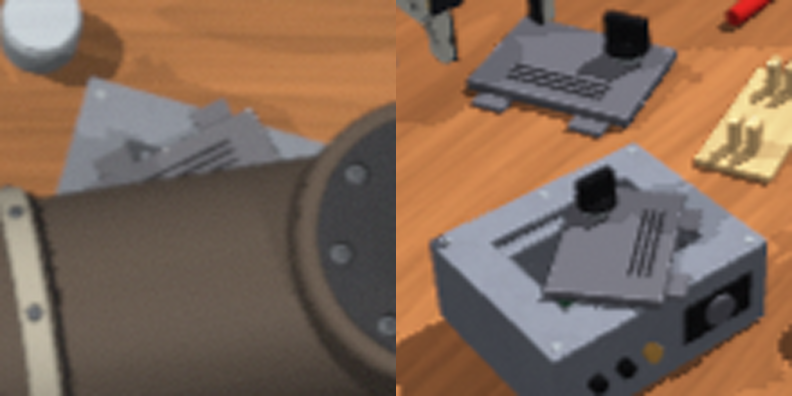

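The cover lies flat on the case with its outer face up, turned about 40° counter-clockwise. In the scene crop the stud bar is at (597,190) and the tongues are on the far side. Next I fit its planar pose and the bar angle.

```bash
cat > flat.py <<'E'
from pose2 import *
BARB=box((.020,.046),(-.019,.019),(-.006,.006))
def flat(cams=("scene",),tilt=8,ctr=None,zr=(.098,.125)):
    M={};B={}
    for cam in cams:
        r.capture(cam);pc=proj(np.r_[C if ctr is None else ctr,.11],cam)[0]
        f=lambda D:sorted([d for d in D if np.hypot((d["extent"][0]+d["extent"][2])/2-pc[0],(d["extent"][1]+d["extent"][3])/2-pc[1])<40],key=lambda d:-d["p"])
        D=f(r.cut_out("cover_center",cam));S=f(r.cut_out("stud_head",cam))
        if D:M[cam]=D[0]["mask"]
        if S:B[cam]=S[0]["mask"]
    def pose(p):
        R=Ro.from_euler('z',p[2],degrees=True).as_matrix()@Ro.from_euler('xy',[p[4],-90+p[5]],degrees=True).as_matrix()
        return np.r_[C+ex*p[0]+ey*p[1],p[3]],R
    def cost(p):
        c,R=pose(p);e=.3*(p[4]**2+p[5]**2)
        st=Ro.from_euler('x',-p[6],degrees=True).as_matrix()
        Pb=c+(np.array([0,.04,.027])+BARB@st.T)@R.T
        for cam in cams:
            h=np.zeros((384,512),np.uint8);b=h.copy()
            for P in[PL]+TS: hull(h,c+P@R.T,cam)
            hull(b,Pb,cam)
            if cam in M: e+=(((h>0)!=M[cam])&~(b>0)&~(B[cam] if cam in B else False)).sum()
            if cam in B: e+=((b>0)!=B[cam]).sum()
        return e
    q=differential_evolution(cost,[(-.08,.08),(-.06,.06),(-75,45),zr,(-tilt,tilt),(-tilt,tilt),(-20,95)],popsize=12,maxiter=80,seed=2,tol=1e-3,polish=False)
    p=q.x;c,R=pose(p);s=r.get_state()
    print("t",round(s["time_s"],2),list(M),list(B),"cost",round(q.fun),"cover case xy mm",np.round(p[:2]*1e3,1),"yaw rel case",round(p[2]+15.4,1),"z",round(p[3]*1e3,1),"tilts",np.round(p[4:6],1),"stud deg",round(p[6],1),"px",{k:int(v.sum()) for k,v in M.items()})
    b=c+R@BAR;print("bar world",b,"case",case(b),"tcp",s["tcp_pos"],"yaw",s["eef_rot"][2]);return c,R
if __name__=="__main__": flat()
E
python3 flat.py
```

```text
t 18.98 ['scene'] [] cost 78 cover case xy mm [11.3 11.3] yaw rel case 42.6 z 98.0 tilts [ 0.2 -1.4] stud deg 54.7 px {'scene': 1134}
bar world [ 0.55282748 -0.10368746  0.13037824] case [-36.3  21.8 130.4] tcp [ 0.45993873 -0.11470335  0.26139136] yaw 164.56899875806957flat.py:22: DeprecationWarning: Bitwise inversion '~' on bool is deprecated and will be removed in Python 3.16. This returns the bitwise inversion of the underlying int object and is usually not what you expect from negating a bool. Use the 'not' operator for boolean negation or ~int(x) if you really want the bitwise inversion of the underlying int.
  if cam in M: e+=(((h>0)!=M[cam])&~(b>0)&~(B[cam] if cam in B else False)).sum()
```

```bash
sed -i 's/~(B\[cam\] if cam in B else False)/~(B[cam] if cam in B else np.zeros((384,512),bool))/; s/zr=(.098,.125)/zr=(.1035,.108)/; s/S=f(r.cut_out("stud_head",cam))/S=f(r.cut_out("stud_head",cam)) or f(r.cut_out("stud",cam)) or f(r.cut_out("stud_head",cam))/' flat.py; python3 flat.py
```

```text
t 19.13 ['scene'] ['scene'] cost 89 cover case xy mm [17.2  9.1] yaw rel case 42.8 z 103.7 tilts [-0.2 -1. ] stud deg 39.9 px {'scene': 1165}
bar world [ 0.55815847 -0.10709057  0.13621011] case [-30.2  19.9 136.2] tcp [ 0.45980236 -0.11475305  0.26159072] yaw 164.56883702568916
```

Emit:
servo_tool --targets '[{"dx": 3.5,"dy": 0.3,"dz": -1,"spin": 0,"grip": 100},{"dx": 7,"dy": 0.6,"dz": -3,"spin": 0,"grip": 100},{"dx": 9.8,"dy": 0.8,"dz": -5.5,"spin": 0,"grip": 100},{"dx": 9.8,"dy": 0.8,"dz": -8.5,"spin": 0,"grip": 100},{"dx": 9.8,"dy": 0.8,"dz": -10.5,"spin": 0,"grip": 100},{"dx": 9.8,"dy": 0.8,"dz": -12,"spin": 0,"grip": 100},{"dx": 9.8,"dy": 0.8,"dz": -12.9,"spin": 0,"grip": 100},{"dx": 9.8,"dy": 0.8,"dz": -13.2,"spin": 0,"grip": 80},{"dx": 9.8,"dy": 0.8,"dz": -13.2,"spin": 0,"grip": 50},{"dx": 9.8,"dy": 0.8,"dz": -13.2,"spin": 0,"grip": 30}]' --squeeze 12

```text
time_s: 19.97
tcp_pos: [0.5582, -0.1068, 0.1313]
eef_rot: [180.0, 0.1, 164.6]
contact_force: [-0.0, 0.6, -0.4]
gripper_width: 0.073
```

Emit:
servo_tool --targets '[{"dx": 0,"dy": 0,"dz": 0,"spin": 0,"grip": 0},{"dx": 0,"dy": 0,"dz": 0,"spin": 0,"grip": 0},{"dx": 0,"dy": 0,"dz": 0,"spin": 0,"grip": 0},{"dx": 0,"dy": 0,"dz": 0,"spin": 0,"grip": 0},{"dx": 0,"dy": 0,"dz": 0,"spin": 0,"grip": 0},{"dx": 0,"dy": 0,"dz": 0,"spin": 0,"grip": 0},{"dx": 0,"dy": 0,"dz": 0,"spin": 0,"grip": 0},{"dx": 0,"dy": 0,"dz": 0,"spin": 0,"grip": 0},{"dx": 0,"dy": 0,"dz": 0,"spin": 0,"grip": 0},{"dx": 0,"dy": 0,"dz": 0,"spin": 0,"grip": 0}]'

```text
time_s: 20.8
tcp_pos: [0.5577, -0.1068, 0.1308]
eef_rot: [-180.0, 0.0, 164.6]
contact_force: [-0.7, -1.4, 5.1]
gripper_width: 0.0378
```

Emit:
servo_tool --targets '[{"dx": 0,"dy": 0,"dz": 0,"spin": 0.08,"grip": 0},{"dx": 0,"dy": 0,"dz": 0,"spin": 0.16,"grip": 0},{"dx": 0,"dy": 0,"dz": 0,"spin": 0.24,"grip": 0},{"dx": 0,"dy": 0,"dz": 0,"spin": 0.32,"grip": 0},{"dx": 0,"dy": 0,"dz": 0,"spin": 0.4,"grip": 0},{"dx": 0,"dy": 0,"dz": 0,"spin": 0.48,"grip": 0},{"dx": 0,"dy": 0,"dz": 0,"spin": 0.56,"grip": 0},{"dx": 0,"dy": 0,"dz": 0,"spin": 0.64,"grip": 0},{"dx": 0,"dy": 0,"dz": 0,"spin": 0.72,"grip": 0},{"dx": 0,"dy": 0,"dz": 0,"spin": 0.8,"grip": 0}]'

```text
time_s: 21.63
tcp_pos: [0.558, -0.1072, 0.1308]
eef_rot: [-179.9, 0.0, -149.4]
contact_force: [-1.5, -3.0, 4.1]
gripper_width: 0.038
```

```bash
python3 flat.py; python3 -c "
from plant import r
s=r.get_state();print(s['contact_force'],s['moment'],s['gripper_width'])"
```

```text
t 21.88 ['scene'] [] cost 81 cover case xy mm [16.7 13.5] yaw rel case 41.1 z 103.8 tilts [ 4. -4.] stud deg 45.3 px {'scene': 1014}
bar world [ 0.55640567 -0.10529483  0.13465085] case [-32.4  21.2 134.7] tcp [ 0.55799986 -0.10702433  0.13078773] yaw -149.717047059973
[ 0.82985635 -4.67604829  4.52146915] [-1.32796016 -0.24302686 -0.00856585] 0.03761594890757175
```

The cover held still while the bar turned, so the stud is back near 0 and aligned with the hand. Now I lift it flat with a firmer squeeze and rotate it into line with the case.

Emit:
servo_tool --targets '[{"dx": 0,"dy": 0,"dz": 0,"spin": 0,"grip": 0},{"dx": 0,"dy": 0,"dz": 0,"spin": 0,"grip": 0},{"dx": 0,"dy": 0,"dz": 0.5,"spin": 0,"grip": 0},{"dx": 0,"dy": 0,"dz": 1.2,"spin": 0,"grip": 0},{"dx": 0,"dy": 0,"dz": 2,"spin": 0,"grip": 0},{"dx": 0,"dy": 0,"dz": 3,"spin": -0.05,"grip": 0},{"dx": 0,"dy": 0,"dz": 3.8,"spin": -0.12,"grip": 0},{"dx": 0,"dy": 0.3,"dz": 4.3,"spin": -0.19,"grip": 0},{"dx": 0,"dy": 0.6,"dz": 4.5,"spin": -0.26,"grip": 0},{"dx": 0,"dy": 0.9,"dz": 4.5,"spin": -0.33,"grip": 0}]' --squeeze 40

```text
time_s: 22.72
tcp_pos: [0.5577, -0.0972, 0.1765]
eef_rot: [180.0, 0.1, -168.7]
contact_force: [0.0, -0.3, -2.0]
gripper_width: 0.0375
```

Emit:
servo_tool --targets '[{"dx": 0,"dy": 0.3,"dz": 0,"spin": -0.07,"grip": 0},{"dx": 0,"dy": 0.6,"dz": 0,"spin": -0.14,"grip": 0},{"dx": 0,"dy": 0.9,"dz": 0,"spin": -0.21,"grip": 0},{"dx": 0,"dy": 1.2,"dz": 0,"spin": -0.28,"grip": 0},{"dx": 0,"dy": 1.3,"dz": 0,"spin": -0.35,"grip": 0},{"dx": 0,"dy": 1.3,"dz": 0,"spin": -0.41,"grip": 0},{"dx": 0,"dy": 1.3,"dz": 0,"spin": -0.45,"grip": 0},{"dx": 0,"dy": 1.3,"dz": 0,"spin": -0.47,"grip": 0},{"dx": 0,"dy": 1.3,"dz": 0,"spin": -0.47,"grip": 0},{"dx": 0,"dy": 1.3,"dz": 0,"spin": -0.47,"grip": 0}]'

```text
time_s: 23.55
tcp_pos: [0.5575, -0.0845, 0.1756]
eef_rot: [180.0, -0.0, 164.6]
contact_force: [-0.8, 0.5, -1.4]
gripper_width: 0.0376
```

```bash
cat > air.py <<'E'
from flat import *
est2(0,ball=45,B=[(-110,-10),(-40,60),(-12,12),(-12,12),(-5,5),(-6,16)],reg=.4,show='air')
E
python3 air.py
```

```text
top 1 0.68 [286. 194. 326. 211.]
scene 4 0.97 [212. 182. 264. 223.]
pitch roll dyaw ox oy oz [-92.6   1.8  -1.8  -0.3   0.2  -2.3] cost 42 t 23.55 tcp case [-36.8  41.5 175.6] F [-0.8  0.5 -1.4]
centre [ -8.6   1.7 150.6] tongueL [ 61.4  46.7 150.7] tongueR [ 61.5 -43.3 150.9] topL [-60.4  76.6 143.1] topR [-60.3 -73.4 143.4] botR [ 43.6 -73.3 148.1]
```

It is now held flat and in line: centre at case (-9, 2) mm, tongue tips level at x 61. I'm shifting so the top edge comes down on the near rim with the tongues over the opening. Lowering with a softer squeeze should then dip the tongues below the lip.

Emit:
servo_tool --targets '[{"dx": -0.6,"dy": 0,"dz": -0.5,"spin": 0,"grip": 0},{"dx": -0.6,"dy": 0,"dz": -1.2,"spin": 0,"grip": 0},{"dx": -0.6,"dy": 0,"dz": -2,"spin": 0,"grip": 0},{"dx": -0.6,"dy": 0,"dz": -2.7,"spin": 0,"grip": 0},{"dx": -0.6,"dy": 0,"dz": -3.3,"spin": 0,"grip": 0},{"dx": -0.6,"dy": 0,"dz": -3.7,"spin": 0,"grip": 0},{"dx": -0.6,"dy": 0,"dz": -3.9,"spin": 0,"grip": 0},{"dx": -0.6,"dy": 0,"dz": -4,"spin": 0,"grip": 0},{"dx": -0.6,"dy": 0,"dz": -4,"spin": 0,"grip": 0},{"dx": -0.6,"dy": 0,"dz": -4,"spin": 0,"grip": 0}]'

```text
time_s: 24.68
tcp_pos: [0.5518, -0.0848, 0.1357]
eef_rot: [180.0, 0.0, 164.6]
contact_force: [-0.1, -0.3, -2.2]
gripper_width: 0.0367
```

Emit:
servo_tool --targets '[{"dx": 0,"dy": 0,"dz": 0,"spin": 0,"grip": 0},{"dx": 0,"dy": 0,"dz": -0.1,"spin": 0,"grip": 0},{"dx": 0,"dy": 0,"dz": -0.2,"spin": 0,"grip": 0},{"dx": 0,"dy": 0,"dz": -0.3,"spin": 0,"grip": 0},{"dx": 0,"dy": 0,"dz": -0.4,"spin": 0,"grip": 0},{"dx": 0,"dy": 0,"dz": -0.5,"spin": 0,"grip": 0},{"dx": 0,"dy": 0,"dz": -0.6,"spin": 0,"grip": 0},{"dx": 0,"dy": 0,"dz": -0.7,"spin": 0,"grip": 0},{"dx": 0,"dy": 0,"dz": -0.8,"spin": 0,"grip": 0},{"dx": 0,"dy": 0,"dz": -0.8,"spin": 0,"grip": 0}]' --squeeze 14

```text
time_s: 25.52
tcp_pos: [0.5517, -0.0847, 0.128]
eef_rot: [180.0, 0.0, 164.6]
contact_force: [-3.5, 1.1, 6.5]
gripper_width: 0.0379
```

```bash
sed -i "s/(-110,-10),(-40,60)/(-110,-40),(-20,20)/" air.py; python3 air.py
```

```text
top 1 0.63 [287. 203. 320. 215.]
scene 4 0.93 [210. 194. 267. 234.]
pitch roll dyaw ox oy oz [-94.   10.2 -10.5   1.2  -1.3  -0.6] cost 51 t 25.5167 tcp case [-42.4  39.7 128. ] F [-3.5  1.1  6.5]
centre [-12.2  -2.2 105.8] tongueL [ 58.   42.5 107. ] tongueR [ 57.5 -47.5 108.1] topL [-63.4  73.   96.3] topR [-64.2 -77.   98.1] botR [ 39.6 -77.5 105.2]
```

Emit:
servo_tool --targets '[{"dx": 0,"dy": 0,"dz": 0.4,"spin": 0,"grip": 0},{"dx": -0.2,"dy": 0.1,"dz": 0.6,"spin": 0,"grip": 0},{"dx": -0.4,"dy": 0.2,"dz": 0.6,"spin": 0,"grip": 0},{"dx": -0.45,"dy": 0.25,"dz": 0.5,"spin": 0,"grip": 0},{"dx": -0.45,"dy": 0.25,"dz": 0.3,"spin": 0,"grip": 0},{"dx": -0.45,"dy": 0.25,"dz": 0.1,"spin": 0,"grip": 0},{"dx": -0.45,"dy": 0.25,"dz": -0.1,"spin": 0,"grip": 0},{"dx": -0.45,"dy": 0.25,"dz": -0.2,"spin": 0,"grip": 0},{"dx": -0.45,"dy": 0.25,"dz": -0.3,"spin": 0,"grip": 0},{"dx": -0.45,"dy": 0.25,"dz": -0.3,"spin": 0,"grip": 0}]' --squeeze 10

```text
time_s: 26.65
tcp_pos: [0.5492, -0.0826, 0.1259]
eef_rot: [180.0, 0.2, 164.6]
contact_force: [2.9, -2.2, 7.5]
gripper_width: 0.0381
```

```bash
python3 air.py
```

```text
top 2 0.69 [284. 205. 320. 216.]
scene 3 0.7 [206. 193. 267. 233.]
pitch roll dyaw ox oy oz [-87.7 -10.3   9.2  -1.9   0.7  -0.6] cost 40 t 26.65 tcp case [-45.3  41.1 125.9] F [ 2.9 -2.2  7.5]
centre [-22.3   1.1 100.5] tongueL [48.3 44.8 94.4] tongueR [ 46.7 -45.2  95.1] topL [-73.1  77.1  97. ] topR [-75.9 -72.9  98.1] botR [ 28.  -74.9  94. ]
```

The tongues are dipping, but more push would only compress the stud spring. Opening now should let the tongue end drop onto the side ledges, below lip height, with the top edge still on the near rim.

Emit:
servo_tool --targets '[{"dx": 0,"dy": 0,"dz": 0.15,"spin": 0,"grip": 0},{"dx": 0,"dy": 0,"dz": 0.3,"spin": 0,"grip": 0},{"dx": 0,"dy": 0,"dz": 0.3,"spin": 0,"grip": 44},{"dx": 0,"dy": 0,"dz": 0.3,"spin": 0,"grip": 47},{"dx": 0,"dy": 0,"dz": 0.3,"spin": 0,"grip": 52},{"dx": 0,"dy": 0,"dz": 0.3,"spin": 0,"grip": 60},{"dx": 0,"dy": 0,"dz": 1,"spin": 0,"grip": 80},{"dx": 0,"dy": 0,"dz": 3,"spin": 0,"grip": 90},{"dx": 0,"dy": 0,"dz": 5,"spin": 0,"grip": 90},{"dx": 0,"dy": 0,"dz": 6,"spin": 0,"grip": 90}]'

```text
time_s: 27.78
tcp_pos: [0.5479, -0.0823, 0.187]
eef_rot: [180.0, 0.1, 164.6]
contact_force: [0.6, 0.4, 1.0]
gripper_width: 0.0735
```

```bash
sed -i 's/flat()$/c,R=flat(zr=(.085,.108));[print(n,case(c+R@np.array(v))) for n,v in(("tL",(-.003,.045,-.07)),("tR",(-.003,-.045,-.07)),("topL",(-.005,.075,.052)),("topR",(-.005,-.075,.052)))]/; s/zr=(.1035,.108)):/zr=(.085,.108)):/' flat.py; python3 flat.py
```

```text
t 27.93 ['scene'] ['scene'] cost 113 cover case xy mm [-34.3  10.7] yaw rel case -1.0 z 86.2 tilts [-0.8  1.1] stud deg 0.1 px {'scene': 1113}
bar world [ 0.53844848 -0.06885832  0.11969523] case [-59.4  51.5 119.7] tcp [ 0.54741282 -0.08206064  0.18523891] yaw 164.56919263756427
tL [37.  53.5 81.8]
tR [ 34.2 -36.5  81.9]
topL [-84.   87.3  82.2]
topR [-88.7 -62.6  82.2]
```

Emit:
servo_tool --targets '[{"dx": -2,"dy": -0.8,"dz": 0,"spin": 0,"grip": 0},{"dx": -4.5,"dy": -1.6,"dz": 0,"spin": 0,"grip": 0},{"dx": -6.6,"dy": -2.4,"dz": 0,"spin": 0,"grip": 0},{"dx": -6.6,"dy": -2.4,"dz": -1.5,"spin": 0,"grip": 0},{"dx": -6.6,"dy": -2.4,"dz": -3.5,"spin": 0,"grip": 0},{"dx": -6.6,"dy": -2.4,"dz": -5.5,"spin": 0,"grip": 0},{"dx": -6.6,"dy": -2.4,"dz": -7,"spin": 0,"grip": 0},{"dx": -6.6,"dy": -2.4,"dz": -7.9,"spin": 0,"grip": 0},{"dx": -6.6,"dy": -2.4,"dz": -8.2,"spin": 0,"grip": 0},{"dx": -6.6,"dy": -2.4,"dz": -8.2,"spin": 0,"grip": 0}]'

```text
time_s: 28.77
tcp_pos: [0.4805, -0.1063, 0.1016]
eef_rot: [-180.0, -0.1, 164.6]
contact_force: [0.3, 0.1, 0.1]
gripper_width: 0.0176
```

Run:
```python
from flat import *
c,R=flat(cams=("scene","top"),zr=(.09,.108))
for n,v in(("tL",(-.003,.045,-.07)),("tR",(-.003,-.045,-.07)),("topL",(-.005,.075,.052)),("topR",(-.005,-.075,.052))): print(n,case(c+R@np.array(v)))
s=r.get_state();print(case(s["tcp_pos"]),s["contact_force"])
```

```text
t 29.22 ['scene', 'top'] ['scene'] cost 1814 cover case xy mm [-15.9  -0.3] yaw rel case -2.1 z 103.7 tilts [2.  7.4] stud deg -4.6 px {'scene': 1293, 'top': 248}
bar world [ 0.55556416 -0.08592617  0.14011891] case [-38.3  39.6 140.1] tcp [ 0.48129235 -0.10619423  0.10286833] yaw 164.5748645030591
tL [53.2 44.6 91.9]
tR [ 53.  -45.4  91.5]
topL [-68.   74.8 105.8]
topR [-68.3 -75.2 105.2]
[-104.6    0.4  102.9] [-0.16063509 -0.1570261  -0.69333944]
```

The cover is tipped as planned: tongues at z≈91 below the lip, top edge on the near rim. Now I push the top edge forward with closed fingers just above the case top.

Emit:
servo_tool --targets '[{"dx": 0.6,"dy": -0.17,"dz": 0,"spin": 0,"grip": 0},{"dx": 1.2,"dy": -0.33,"dz": 0,"spin": 0,"grip": 0},{"dx": 1.6,"dy": -0.44,"dz": 0,"spin": 0,"grip": 0},{"dx": 1.9,"dy": -0.52,"dz": 0,"spin": 0,"grip": 0},{"dx": 2.2,"dy": -0.6,"dz": 0,"spin": 0,"grip": 0},{"dx": 2.5,"dy": -0.69,"dz": 0,"spin": 0,"grip": 0},{"dx": 2.8,"dy": -0.77,"dz": 0,"spin": 0,"grip": 0},{"dx": 3.1,"dy": -0.85,"dz": 0,"spin": 0,"grip": 0},{"dx": 3.3,"dy": -0.91,"dz": 0,"spin": 0,"grip": 0},{"dx": 3.5,"dy": -0.96,"dz": 0,"spin": 0,"grip": 0}]'

```text
time_s: 30.05
tcp_pos: [0.5165, -0.1159, 0.1025]
eef_rot: [180.0, 0.0, 164.6]
contact_force: [-0.4, 0.7, 0.4]
gripper_width: 0.0003
```

```bash
cat > chk.py <<'E'
from flat import *
c,R=flat(cams=("scene",),zr=(.094,.106))
for n,v in(("tL",(-.003,.045,-.07)),("tR",(-.003,-.045,-.07)),("topL",(-.005,.075,.052)),("topR",(-.005,-.075,.052))): print(n,case(c+R@np.array(v)))
s=r.get_state();print(case(s["tcp_pos"]),s["contact_force"],s["gripper_width"])
E
python3 chk.py
```

```text
t 30.2 ['scene'] ['scene'] cost 128 cover case xy mm [-11.3   3. ] yaw rel case 0.8 z 94.2 tilts [-2.6 -4.5] stud deg -16.0 px {'scene': 1080}
bar world [ 0.5554688  -0.08161152  0.12515726] case [-39.6  43.8 125.2] tcp [ 0.5164035  -0.11586129  0.10257796] yaw 164.5768269485831
tL [60.  45.9 96.8]
tR [ 57.4 -44.1  96.5]
topL [-60.5  79.5  85.5]
topR [-64.9 -70.4  84.9]
[-68.1   0.4 102.6] [ 0.12519136  0.3322759  -0.01390798] 0.0005440500945544091
```

Emit:
servo_tool --targets '[{"dx": -1,"dy": 0.5,"dz": 1,"spin": 0,"grip": 0},{"dx": -2,"dy": 2,"dz": 3.5,"spin": 0,"grip": 0},{"dx": -2,"dy": 5,"dz": 6,"spin": 0,"grip": 0},{"dx": -2,"dy": 9,"dz": 7,"spin": 0,"grip": 0},{"dx": -2,"dy": 13,"dz": 7,"spin": 0,"grip": 20},{"dx": -2,"dy": 17,"dz": 7,"spin": 0,"grip": 40},{"dx": -2,"dy": 21,"dz": 7,"spin": 0,"grip": 50},{"dx": -2,"dy": 25,"dz": 7,"spin": 0,"grip": 50},{"dx": -2,"dy": 29,"dz": 7,"spin": 0,"grip": 50},{"dx": -2,"dy": 32,"dz": 7,"spin": 0,"grip": 50}]'

```text
time_s: 31.03
tcp_pos: [0.4959, 0.2072, 0.1729]
eef_rot: [179.9, 0.0, 164.6]
contact_force: [0.6, 0.4, -0.7]
gripper_width: 0.035
```

```bash
sed -i 's/cams=("scene",)/cams=("scene","top")/' chk.py; python3 chk.py; python3 -c "
from pose2 import *
o=[]
for n,(x0,y0) in (('top',(250,135)),('scene',(185,165))):
    im=r.capture(n);o.append(cv2.resize(im[y0:y0+108,x0:x0+108],None,fx=3.7,fy=3.7,interpolation=cv2.INTER_CUBIC))
cv2.imwrite('pics/p12.png',np.hstack(o))
"
```

```text
t 31.33 ['scene', 'top'] ['scene', 'top'] cost 406 cover case xy mm [-8.2  1.7] yaw rel case -1.8 z 95.2 tilts [ 1.1 -1.9] stud deg -19.4 px {'scene': 1119, 'top': 1908}
bar world [ 0.55864715 -0.08422425  0.12728869] case [-35.8  42.1 127.3] tcp [0.49580755 0.20352528 0.17242268] yaw 164.56572954178372
tL [62.4 45.8 94.6]
tR [ 61.3 -44.2  94.6]
topL [-59.1  77.4  88.4]
topR [-61.  -72.6  88.5]
[-172.8  302.8  172.4] [-0.37147034 -0.86278918 -0.25012261] 0.04379528276969451
```

View pics/p12.png

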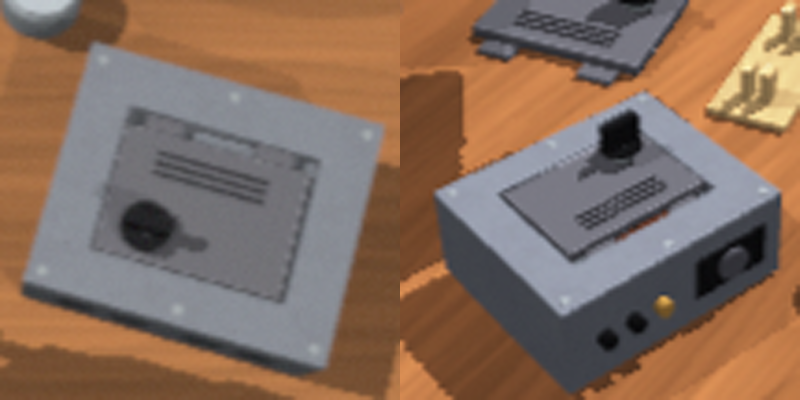

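The cover is seated: the top view shows it framed by the opening, with both tongues running under the far lip. The fit gives centre (-8, 2, 95) mm and the hand is clear. Next I grip the thumb bar across its 12 mm thickness, so the fingertips bear on the disc.

Emit:
servo_tool --targets '[{"dx": 0.6,"dy": -3,"dz": 0,"spin": 0.11,"grip": 60},{"dx": 1.2,"dy": -6,"dz": 0,"spin": 0.22,"grip": 60},{"dx": 1.9,"dy": -9,"dz": 0,"spin": 0.33,"grip": 60},{"dx": 2.6,"dy": -12,"dz": 0,"spin": 0.44,"grip": 60},{"dx": 3.2,"dy": -15,"dz": 0,"spin": 0.55,"grip": 60},{"dx": 3.9,"dy": -18,"dz": 0,"spin": 0.66,"grip": 60},{"dx": 4.5,"dy": -21,"dz": 0,"spin": 0.77,"grip": 60},{"dx": 5.2,"dy": -24,"dz": 0,"spin": 0.88,"grip": 60},{"dx": 5.8,"dy": -27,"dz": 0,"spin": 0.99,"grip": 60},{"dx": 6.3,"dy": -28.8,"dz": 0,"spin": 1.1,"grip": 60}]' --squeeze 15

```text
time_s: 32.27
tcp_pos: [0.5587, -0.0874, 0.1727]
eef_rot: [-180.0, -0.0, -132.2]
contact_force: [-0.1, 0.1, 0.1]
gripper_width: 0.0526
```

Emit:
servo_tool --targets '[{"dx": 0,"dy": 0,"dz": 0,"spin": 0.11,"grip": 60},{"dx": 0,"dy": 0,"dz": 0,"spin": 0.22,"grip": 60},{"dx": 0,"dy": 0,"dz": 0,"spin": 0.33,"grip": 60},{"dx": 0,"dy": 0,"dz": 0,"spin": 0.44,"grip": 60},{"dx": 0,"dy": 0,"dz": 0,"spin": 0.471,"grip": 60},{"dx": 0,"dy": 0,"dz": 0,"spin": 0.471,"grip": 60},{"dx": 0,"dy": 0,"dz": 0,"spin": 0.471,"grip": 60},{"dx": 0,"dy": 0,"dz": 0,"spin": 0.471,"grip": 60},{"dx": 0,"dy": 0,"dz": 0,"spin": 0.471,"grip": 60},{"dx": 0,"dy": 0,"dz": 0,"spin": 0.471,"grip": 60}]'

```text
time_s: 33.1
tcp_pos: [0.559, -0.084, 0.1725]
eef_rot: [-180.0, 0.0, -105.5]
contact_force: [-0.0, -0.8, 0.2]
gripper_width: 0.0528
```

Emit:
servo_tool --targets '[{"dx": 0,"dy": 0,"dz": -1.5,"spin": 0,"grip": 60},{"dx": 0,"dy": 0,"dz": -3,"spin": 0,"grip": 60},{"dx": 0,"dy": 0,"dz": -4,"spin": 0,"grip": 60},{"dx": 0,"dy": 0,"dz": -4.8,"spin": 0,"grip": 60},{"dx": 0,"dy": 0,"dz": -5.3,"spin": 0,"grip": 60},{"dx": 0,"dy": 0,"dz": -5.3,"spin": 0,"grip": 40},{"dx": 0,"dy": 0,"dz": -5.3,"spin": 0,"grip": 25},{"dx": 0,"dy": 0,"dz": -5.3,"spin": 0,"grip": 10},{"dx": 0,"dy": 0,"dz": -5.3,"spin": 0,"grip": 0},{"dx": 0,"dy": 0,"dz": -5.3,"spin": 0,"grip": 0}]' --squeeze 12

```text
time_s: 33.93
tcp_pos: [0.5594, -0.0838, 0.12]
eef_rot: [-179.9, 0.0, -105.4]
contact_force: [-0.2, 0.6, -0.5]
gripper_width: 0.0248
```

Emit:
servo_tool --targets '[{"dx": 0,"dy": 0,"dz": 0,"spin": 0,"grip": 0},{"dx": 0,"dy": 0,"dz": 0,"spin": 0,"grip": 0},{"dx": 0,"dy": 0,"dz": -0.1,"spin": 0,"grip": 0},{"dx": 0,"dy": 0,"dz": -0.3,"spin": 0,"grip": 0},{"dx": 0,"dy": 0,"dz": -0.5,"spin": 0,"grip": 0},{"dx": 0,"dy": 0,"dz": -0.7,"spin": 0,"grip": 0},{"dx": 0,"dy": 0,"dz": -0.9,"spin": 0,"grip": 0},{"dx": 0,"dy": 0,"dz": -1.1,"spin": 0,"grip": 0},{"dx": 0,"dy": 0,"dz": -1.3,"spin": 0,"grip": 0},{"dx": 0,"dy": 0,"dz": -1.4,"spin": 0,"grip": 0}]'

```text
time_s: 34.77
tcp_pos: [0.5595, -0.084, 0.1074]
eef_rot: [-179.9, -0.0, -105.4]
contact_force: [-7.2, 2.4, 19.2]
gripper_width: 0.012
```

At the stop: bar gripped at 12 mm and 19 N down. Now the clockwise turn.

Emit:
servo_tool --targets '[{"dx": 0,"dy": 0,"dz": 0.1,"spin": -0.11,"grip": 0},{"dx": 0,"dy": 0,"dz": 0.1,"spin": -0.22,"grip": 0},{"dx": 0,"dy": 0,"dz": 0.1,"spin": -0.33,"grip": 0},{"dx": 0,"dy": 0,"dz": 0.1,"spin": -0.44,"grip": 0},{"dx": 0,"dy": 0,"dz": 0.1,"spin": -0.55,"grip": 0},{"dx": 0,"dy": 0,"dz": 0.1,"spin": -0.66,"grip": 0},{"dx": 0,"dy": 0,"dz": 0.1,"spin": -0.77,"grip": 0},{"dx": 0,"dy": 0,"dz": 0.1,"spin": -0.88,"grip": 0},{"dx": 0,"dy": 0,"dz": 0.1,"spin": -0.99,"grip": 0},{"dx": 0,"dy": 0,"dz": 0.1,"spin": -1.1,"grip": 0}]'

```text
time_s: 35.6
tcp_pos: [0.5603, -0.0848, 0.1081]
eef_rot: [-179.9, 0.1, -168.7]
contact_force: [-0.2, -4.7, 9.5]
gripper_width: 0.0119
```

Emit:
servo_tool --targets '[{"dx": 0,"dy": 0,"dz": 0,"spin": -0.1,"grip": 0},{"dx": 0,"dy": 0,"dz": 0,"spin": -0.2,"grip": 0},{"dx": 0,"dy": 0,"dz": 0,"spin": -0.3,"grip": 0},{"dx": 0,"dy": 0,"dz": 0,"spin": -0.4,"grip": 0},{"dx": 0,"dy": 0,"dz": 0,"spin": -0.46,"grip": 0},{"dx": 0,"dy": 0,"dz": 0,"spin": -0.5,"grip": 0},{"dx": 0,"dy": 0,"dz": 0,"spin": -0.5,"grip": 0},{"dx": 0,"dy": 0,"dz": 0,"spin": -0.5,"grip": 0},{"dx": 0,"dy": 0,"dz": 0,"spin": -0.5,"grip": 0},{"dx": 0,"dy": 0,"dz": 0,"spin": -0.5,"grip": 0}]'

```text
time_s: 36.43
tcp_pos: [0.5602, -0.0854, 0.1082]
eef_rot: [-179.9, 0.2, 163.0]
contact_force: [-1.0, -7.1, 8.7]
gripper_width: 0.0119
```

Emit:
servo_tool --targets '[{"dx": 0,"dy": 0,"dz": 0.2,"spin": 0,"grip": 0},{"dx": 0,"dy": 0,"dz": 0.3,"spin": 0,"grip": 15},{"dx": 0,"dy": 0,"dz": 0.3,"spin": 0,"grip": 22},{"dx": 0,"dy": 0,"dz": 0.3,"spin": 0,"grip": 35},{"dx": 0,"dy": 0,"dz": 0.5,"spin": 0,"grip": 50},{"dx": 0,"dy": 0,"dz": 1.5,"spin": 0,"grip": 55},{"dx": 0,"dy": 0,"dz": 3.5,"spin": 0,"grip": 60},{"dx": 0,"dy": 0,"dz": 6,"spin": 0,"grip": 60},{"dx": 0,"dy": 0,"dz": 8,"spin": 0,"grip": 60},{"dx": 0,"dy": 0,"dz": 9,"spin": 0,"grip": 60}]'

```text
time_s: 37.27
tcp_pos: [0.5602, -0.0837, 0.1998]
eef_rot: [179.9, 0.2, 163.0]
contact_force: [1.0, 0.6, 0.3]
gripper_width: 0.0519
```

Emit:
servo_tool --targets '[{"dx": -1,"dy": 3,"dz": 0,"spin": 0,"grip": 60},{"dx": -2,"dy": 6,"dz": 0,"spin": 0,"grip": 60},{"dx": -3,"dy": 9,"dz": 0,"spin": 0,"grip": 60},{"dx": -4,"dy": 12,"dz": 0,"spin": 0,"grip": 60},{"dx": -5,"dy": 15,"dz": 0,"spin": 0,"grip": 60},{"dx": -6,"dy": 18,"dz": 0,"spin": 0,"grip": 60},{"dx": -6,"dy": 21,"dz": 0,"spin": 0,"grip": 60},{"dx": -6,"dy": 24,"dz": 0,"spin": 0,"grip": 60},{"dx": -6,"dy": 27,"dz": 0,"spin": 0,"grip": 60},{"dx": -6,"dy": 29,"dz": 0,"spin": 0,"grip": 60}]'

```text
time_s: 38.1
tcp_pos: [0.4987, 0.2086, 0.1966]
eef_rot: [180.0, -0.0, 163.0]
contact_force: [1.0, -0.0, 0.3]
gripper_width: 0.0525
```

```bash
python3 chk.py
python3 - <<'E'
from flat import *
# bar angle in the top picture: principal axis of the bar mask, and dark-pixel bar in scene
for cam in("top","scene"):
    r.capture(cam)
    for d in r.cut_out("stud_head",cam):
        y,x=np.nonzero(d["mask"]);print(cam,round(d["p"],2),np.round(d["extent"]),len(x))
for t in(0,90):
    st=Ro.from_euler('z',-t-15.4,degrees=True).as_matrix()
    b=np.r_[C+ex*-.035+ey*.042,.122]
    for cam in("top","scene"):
        q=proj(b+box((-.006,.006),(-.019,.019),(-.013,.013))@st.T,cam);print(t,cam,np.round(np.r_[q.min(0),q.max(0)],1))
E
```

```text
t 38.4 ['scene', 'top'] ['scene', 'top'] cost 418 cover case xy mm [-9.5  0. ] yaw rel case -1.2 z 94.9 tilts [ 1.3 -0.6] stud deg 92.7 px {'scene': 1098, 'top': 1922}
bar world [ 0.55703982 -0.0859534   0.12761653] case [-36.9  40.  127.6] tcp [0.49875327 0.20562123 0.19630691] yaw 162.9008083503601
tL [60.5 45.1 92.7]
tR [ 60.6 -44.9  92.7]
topL [-61.5  74.9  89.3]
topR [-61.4 -75.1  89.4]
[-170.5  305.6  196.3] [-0.154548    0.1268798  -0.48866903] 0.05231614806865906
top 0.66 [254. 143. 352. 237.] 4275
top 0.62 [287. 192. 296. 206.] 154
top 0.53 [168. 264. 192. 281.] 304
scene 0.61 [238. 192. 251. 208.] 98
scene 0.57 [242. 152. 255. 166.] 166
scene 0.5 [334. 187. 341. 193.] 29
0 top [281.9 190.3 297.1 199.8]
0 scene [238.4 195.4 249.8 207.6]
90 top [285.1 187.2 293.8 202.8]
90 scene [239.2 195.1 249.1 207.9]
```

```bash
python3 -c "
from plant import r
print(r.close_job())"
```

```text
the job is handed in; nothing more can be done
None
```

The cover is seated in the opening with its tongues under the lip, and the stud is turned to the locked position. I handed the job in at about 39 s of the 69 s allowed; it returned no verdict.

**How it went:**
- **First carry:** I took the middle-sized cover from the stand by its stud bar. Its weight turned the stud about 40°, so it hung askew.
- **Failed attempt:** I tried to level it on the near ledge, but it jammed at 36 N, so I backed off.
- **Recovery:** I pitched it back over the case's far edge and laid it flat on the case. There I turned the stud back and lined the cover up with the opening. I then tipped its tongues below the lip and slid it in with closed fingers.
- **Locking:** With the cover let go, I gripped the bar across its thickness and pushed it in with about 19 N. I turned it about 92° clockwise, then eased off and let go.

**Last checks, after letting go:**
- **Cover:** the camera fit puts its centre at about (-9.5, 0, 95) mm in the case frame, level to about 1.5°. All of that is within limits. The fit is coarse in places, with several millimetres of ambiguity along the view direction. An earlier fit also read 2–3 mm off at the cover's edges.
- **Stud:** the fit gives about 93°, and the bar's outline in the top picture agrees with a quarter turn.
- **Not measured:** I could not measure the stud's spring-back or the pawl's place under the ledge. I infer both from the full turn made while the stud was pushed in.
- **Bystanders and hand:** I never steered toward the mug, tin or screwdriver, but did not measure them again at the end. The hand was well clear of everything at hand-in.

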